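Load the sample jars into the covered block

ROBOT

A 6-joint arm with a two-finger parallel gripper is mounted at the origin on the work surface. World frame = base frame: x ahead of the robot, y to its left, z up, the work surface at z = 0. Lengths are in m, angles in degrees, forces in N, time in s.
With the tool pointing down it reaches from about 0.35 to 0.875 m from the base axis. Payload 4.2 kg.
Tool frame: the origin (TCP) lies on the centre line of the jaws, within the pads' length; the fingertips stand 19 mm ahead of it and the grasp point (between the pads) is the TCP; z points along the fingers, y is the line along which they close (so a half turn about z gives the same grasp; the last joint's range is limited). The gripper opens to 87 mm and grips with 3 to 60 N. Pads are 19 mm wide; open, the fingers measure 117 mm over their backs; the gripper's body (75 mm by 190 mm) begins 51 mm behind the grasp point.
Start: joints at [88.442, 22.042, 0.453, 0, -68.411, -14.817], TCP at [0.176, 0.6, 0.242] pointing down, gripper open.
Joint ranges: [-179.83, 179.83], [-69.29, 118.12], [-61.27, 80.66], [-181.25, 117.63], [-171.15, -9.14], [-177.46, 177.46]. Speed limits (degrees/s): [159.86, 159.86, 180, 180, 180, 180].

INTERFACE

Orientations are given as a 3x3 rotation matrix whose columns are the frame's x, y, z axes.
In Python, from station import sense, capture, finish_job, search_frame, masks_of gives the robot as it stands.
- The arm moves only by the tool drive_tool, never from a script. Its argument "rows" is a list of rows, each a list of 7 numbers: the opening in per cent of the stroke, from 0 (shut) to 100 (fully open), then the shift along the world's x, y, z in mm, then the turn, a rotation vector about the world's x, y, z in rad. In form: [[fingers, dx, dy, dz, wx, wy, wz], ...]. A call has 1 to 5 rows; each row shifts and turns the commanded pose from where the row before left it; what a row does not reach is not made up. A row lasts 1/12 s, in which the tool goes at most 41.7 mm and 7.16 degrees, less where a joint would pass 70% of its speed; a pose out of reach is approached as far as the arm can. A call is refused whole if a number of a shift passes 41.7 or a number of a turn 0.125, either way. A call with a gripper value outside its range is refused whole. The fingers move at their own pace and stop on an object; the grip force is fixed at half the most. Time passes only in rows, so rows that do not move let the fingers close. It gives the time, the measured TCP pose, the force, the opening and the grip force at its end, in the units of the state.
- sense(): the state, without advancing time (a new reading comes with each control period).
- capture(name): name is "scene" or "top" or "wrist"; returns a dict with "frame" (384x512x3 uint8, red, green, blue), "z_map" (384x512 float32, m along the optical axis (not along the pixel's ray), 0 where there is no reading), "fx", "fy", "cx", "cy" (pixels), "R" (3x3) and "t" (3): a world point X has camera coordinates R X + t; the wrist camera has in their place "T_tool_cam" (4x4, takes a point from camera to tool coordinates, whose origin is the TCP and whose axes are the flange's). Camera axes: x right, y down, z forward; pixel columns grow to the right and rows downward; lengths in m; the calibration is good to about 2 mm. A picture is of the moment at which its call begins: read the wrist's pose just before it.
- finish_job(): hands the job in; it is judged then, once.
Trained networks look in a picture, given as the dict that the camera call returned (one of the last four; its "shot" number tells which), for a name from the list of things; names that differ only in an ending like _2 or _b are one class to them, and where a whole thing is asked for, a point or a joint stands for the part that bears it (a point fixed in the world has none). Each returns a list of dicts, best first, with "p" (0 to 1); they miss things now and then, are a little off and sometimes report something else, mostly with a low value. They report only what shows in the picture. A call takes as long as a camera call.
- search_frame(label, picture): "xy" ([column, row] in pixels, amid what is visible of it).
- masks_of(label, picture): "region" (384x512 bool, what is visible of it) and "xy" ([column, row] in pixels, amid what is visible of it).
The state is a dict: "time_s": time; "joints": joint angles; "joint_velocities": joint speeds; "effort": joint torques, N m; "tcp_pos": TCP position; "ee_rot": TCP orientation; "wrist_force": force on the tool from outside, world axes, zero at the start; "moment": the same for the moment, N m; "gripper_width": opening from 0.0 (shut) to 1.0 (fully open); "gripper_force": force on a finger pad.
Only numpy, scipy, OpenCV 4.12 (cv2) and the standard library are available. Lean on these libraries where they do the work, as an engineer would, in place of code of your own. Each camera call takes 0.05 s, during which the arm holds its last target. There are 200 camera calls.

TASK

Stand all the square sample jars upright in one straight, squared-up row with no large gaps on the block's open apron, outside the trough, and then push the row from its end, as one block, into the trough through its open mouth until the front jar meets the end wall and all jars touch; never lower a jar into the trough from above. Then set the loose cover on the trough so that it sits fully seated and level, and turn the latch knob clockwise all the way so that its tongue lies over the cover's end. Leave the mortar, the tube rack and the pipette where they are.

Things in the scene. Friction and masses are not known exactly. Their poses are not given: they have to be found in the camera images.
- jar1: square sample jar, white plastic, 0.1 kg: body 44 x 44 mm, 30 mm tall, with a round grey cap 32 mm in diameter and 16 mm tall on top (46 mm in all). Origin: centre of the underside; z up, x and y square to its sides. Starts upright on the bench at any yaw. 3 or 4 of the four jars are present.
- jar2: square sample jar, white plastic, 0.1 kg: body 44 x 44 mm, 30 mm tall, with a round grey cap 32 mm in diameter and 16 mm tall on top (46 mm in all). Origin: centre of the underside; z up, x and y square to its sides. Starts upright on the bench at any yaw. 3 or 4 of the four jars are present.
- jar3: square sample jar, white plastic, 0.1 kg: body 44 x 44 mm, 30 mm tall, with a round grey cap 32 mm in diameter and 16 mm tall on top (46 mm in all). Origin: centre of the underside; z up, x and y square to its sides. Starts upright on the bench at any yaw. 3 or 4 of the four jars are present.
- jar4: square sample jar, white plastic, 0.1 kg: body 44 x 44 mm, 30 mm tall, with a round grey cap 32 mm in diameter and 16 mm tall on top (46 mm in all). Origin: centre of the underside; z up, x and y square to its sides. Starts upright on the bench at any yaw. 3 or 4 of the four jars are present.
- cover: loose flat cover, grey plastic, 0.2 kg: top plate 66 x 200 x 6 mm (long side along its y), with a shallow locating slab 46 x 182 x 5 mm under it that drops between the trough walls, and on top a central bar handle 14 mm wide (x), 60 mm long (y), 25 mm tall. Origin: centre of the slab's underside; handle from 11 to 36 mm above it. Starts lying on the bench, handle up; either way round is right.
- block: fixed loading block. Origin on the bench under the middle of the trough's mouth; its y runs along the row, from the open apron (-y) into the trough (+y). Base plate 4 mm thick, y -250 to +228 mm, 80 mm wide (x) under the trough. The latch post stands beyond the end wall, at y = 214 mm.
- apron (a point): middle of the open apron's top, 4 mm above the bench, 137 mm before the mouth; axes as the block's. The apron, 120 mm wide (x), runs from y = -250 to -25 mm of the block and has no walls. From there to the mouth two guide plates, 30 mm tall, narrow smoothly from about 78 mm to 49 mm apart.
- mouth (a point): point on the base plate (4 mm above the bench), in the middle of the trough's mouth; axes as the block's: y into the trough, z up. The trough is 190 mm long, 50 mm clear between two side walls 8 mm thick, open towards -y and above; the tops of the walls (the rim) are 58 mm above the bench
- stop (a point): point on the base plate in the middle of the end wall's inner face (190 mm in from the mouth; end wall 6 mm thick, as tall as the side walls); axes as the block's
- seat (a point): where the cover's origin lies when it is seated: 95 mm in from the mouth, 53 mm above the bench; the cover's y is then along the block's y, either way round. The slab has 2 mm play each side across the trough; the plate then rests on the rim
- latch (a joint): quarter-turn latch, rad; grows clockwise seen from above, range -0.3 to 1.57, stays where it is left (0.05 N m friction). At 0 its tongue points along the block's +x, clear of the cover; at 1.57 it points to the block's -y, over the cover's end, 3 mm above the cover's plate. The tongue is 36 mm long from the axis, 12 mm wide, 6 mm thick. Starts between -0.2 and 0.15.
- latch_grip (a point): on the latch's vertical axis, in the middle of its knob's height (87 mm above the bench). The knob is a black bar grip 40 mm long, 12 mm thick, from 73 to 97 mm above the bench, long along the tongue; the point turns with it, x along the tongue
- mortar: white mortar with its pestle leaning in it, 96 mm across, about 105 mm tall; leave alone. Origin: centre of the underside
- tube_rack: green tube rack 90 x 200 mm, 30 mm tall with tubes to 42 mm; leave alone. Origin: centre of the underside
- pipette: white hand pipette lying on the bench, about 210 mm long; leave alone. Origin: on the bench, under its middle

How it is judged:
By the outcome, as a careful person would: the job done as asked, in the order asked, and still so for the second after the job is handed in, with the robot touching nothing.
Of jar1, jar2, jar3, jar4 only 3 to 4 are there at a start; the rules pass over those that are not, and their reading is None.
At some moment in a run one of jar1, jar2, jar3, jar4, cover may be knocked a few centimetres aside while the robot is not near it.
It also fails if it takes over 210 s, if anything falls off the work surface, if the arm or the gripper's body presses on something with over 40 N, if the wrist force passes 120 N, or if a joint passes its speed limit or range.

## Working session

There is one attempt and no reset: what is moved stays moved. The work goes in short steps, Python scripts to look and compute and a tool call to move; the robot and the scene stay as the last step left them, time stands still between calls to the robot, and variables do not carry over. Pictures are saved under pics/ and viewed, at most 14 in all, crops included, and the job is handed in when it is done.

Besides the shell and the picture viewer there is one more tool, called after "Request:" in YAML: its name, and indented under it one key for each argument. drive_tool: Moves the arm, as the interface text tells. Its arguments: {"type":"object","properties":{"rows":{"type":"array"}},"required":["rows"]}

```bash
ls; mkdir -p pics; cat > h.py <<'E'
import numpy as np, cv2
from station import sense, capture, finish_job, search_frame, masks_of
def world(p,s=None):
    "HxWx3 world points"
    z=p["z_map"].astype(float);h,w=z.shape
    u,v=np.meshgrid(np.arange(w),np.arange(h))
    c=np.stack([(u-p["cx"])/p["fx"]*z,(v-p["cy"])/p["fy"]*z,z],-1)
    if "R" in p: W=(c-np.array(p["t"]))@np.array(p["R"])
    else:
        T=np.array(p["T_tool_cam"]);W=(c@T[:3,:3].T+T[:3,3])@np.array(s["ee_rot"]).T+np.array(s["tcp_pos"])
    W[z==0]=np.nan
    return W
def save(p,n): cv2.imwrite("pics/"+n,cv2.cvtColor(p["frame"],cv2.COLOR_RGB2BGR))
E
python3 - <<'E'
from h import *
s=sense();print(s)
for n in("top","scene"):
    p=capture(n);save(p,n+"0.png");W=world(p)
    print(n,p["fx"])
    for l in("jar1","cover","block","latch","mortar","tube_rack","pipette"):
        for m in masks_of(l,p):
            if m["p"]<.3: continue
            r=m["region"];q=W[r];q=q[~np.isnan(q[:,0])]
            print(l,round(m["p"],2),np.round(m["xy"]),r.sum(),np.round(np.median(q,0),3),np.round(np.percentile(q,97,0),3))
E
```

```text
pics
{'time_s': 0.0, 'joints': array([ 8.84409760e+01,  2.20906462e+01,  3.78094136e-01, -2.79040605e-02,
       -6.84104613e+01, -1.48187738e+01]), 'joint_velocities': array([-0.02127263, -0.07951541, -0.02448878, -0.02450265, -0.00463553,
       -0.08726039]), 'effort': array([ 5.04164075e-05, -3.90665996e+01,  1.87397325e+01,  4.21972990e+00,
        1.08695735e-02, -1.94158902e-04]), 'tcp_pos': array([0.17603464, 0.59910406, 0.24045206]), 'ee_rot': array([[ 9.59372657e-01, -2.82141531e-01, -5.11094155e-04],
       [-2.82141971e-01, -9.59370291e-01, -2.13383189e-03],
       [ 1.11714047e-04,  2.19134108e-03, -9.99997593e-01]]), 'wrist_force': array([-0.11386096,  0.17178067, -0.17677268]), 'moment': array([ 0.03029111, -0.01194744, -0.03348854]), 'gripper_force': 0.0, 'gripper_width': 1.0007393342447874}
top 478.3075529746796
jar1 0.8 [318. 183.] 271 [ 0.634 -0.295  0.031] [ 0.658 -0.274  0.048]
jar1 0.77 [253. 176.] 245 [ 0.664 -0.113  0.032] [ 0.688 -0.091  0.049]
jar1 0.74 [280. 174.] 207 [ 0.662 -0.196  0.038] [ 0.684 -0.176  0.049]
cover 0.84 [129. 183.] 1492 [0.634 0.234 0.0
[... 351 characters left out ...]
084 0.029] [0.832 0.179 0.037]
pipette 0.79 [288. 128.] 595 [ 0.8   -0.224  0.022] [ 0.862 -0.201  0.03 ]
scene 354.3586228189345
jar1 0.74 [253. 218.] 338 [ 0.678 -0.115  0.028] [ 0.69  -0.09   0.047]
jar1 0.61 [220. 217.] 387 [ 0.675 -0.194  0.028] [ 0.689 -0.169  0.047]
cover 0.77 [370. 203.] 1047 [0.641 0.228 0.011] [0.674 0.327 0.036]
block 0.66 [282. 178.] 3655 [ 0.466 -0.001  0.006] [0.509 0.202 0.06 ]
latch 0.68 [344. 149.] 100 [0.446 0.199 0.083] [0.47  0.209 0.098]
mortar 0.95 [129. 180.] 708 [ 0.495 -0.462  0.044] [ 0.519 -0.42   0.1  ]
tube_rack 0.61 [339. 243.] 2605 [0.808 0.082 0.03 ] [0.84  0.176 0.038]
pipette 0.98 [209. 257.] 725 [ 0.827 -0.224  0.023] [ 0.865 -0.202  0.027]
```

```bash
python3 - <<'E'
import cv2
a=cv2.imread("pics/top0.png")[90:320,80:440];cv2.imwrite("pics/t0c.png",cv2.resize(a,None,fx=2.2,fy=2.2,interpolation=cv2.INTER_CUBIC))
E
cat >> h.py <<'E'
def rect(P):
    r=cv2.minAreaRect((np.asarray(P)[:,:2]*1000).astype(np.float32));return np.round(r[0],1),np.round(r[1],1),round(r[2],1)
E
python3 - <<'E'
from h import *
p=capture("top");W=world(p)
m=masks_of("block",p)[0]["region"]
q=W[m];
b=q[(q[:,2]>.052)&(q[:,2]<.064)];print("rim",rect(b),len(b))
b=q[(q[:,2]<.012)];print("base",rect(b))
for k in masks_of("jar1",p):
  if k["p"]>.5:
    q=W[cv2.dilate(k["region"].astype(np.uint8),np.ones((5,5)))>0]
    print("jar",rect(q[q[:,2]>.02]),"cap",rect(q[q[:,2]>.04]))
for l in("cover","latch"):
    q=W[masks_of(l,p)[0]["region"]];print(l,rect(q[q[:,2]>.006]))
    if l=="cover":print("handle",rect(q[q[:,2]>.028]))
    else:print("knob",rect(q[q[:,2]>.08]))
E
```

```text
rim (array([441.6,  91.8]), array([ 66. , 204.9]), 2.8) 439
base (array([448.8, -12.8]), array([122.8, 497.5]), 1.8)
jar (array([ 665.7, -112.6]), array([44. , 43.9]), 22.3) cap (array([ 665.6, -112.9]), array([28.6, 29. ]), 89.5)
jar (array([788.1,  86.5]), array([200.5,  91.8]), 82.7) cap (array([799.1,  81. ]), array([129.6,  51.6]), 63.1)
jar (array([ 663.7, -194.9]), array([43.9, 42.6]), 63.4) cap (array([ 663.7, -195.5]), array([28.7, 31.7]), 87.5)
jar (array([ 635.4, -296.8]), array([43.8, 44.2]), 16.4) cap (array([ 634.5, -297.6]), array([30.5, 30.7]), 42.7)
cover (array([634.8, 236.3]), array([ 66.4, 200.6]), 9.7)
handle (array([634.7, 235.3]), array([14.4, 59. ]), 10.1)
latch (array([443. , 200.8]), array([53.8, 16.6]), 3.0)
knob (array([435.5, 202.3]), array([38.8, 12.7]), 2.5)
```

View pics/t0c.png

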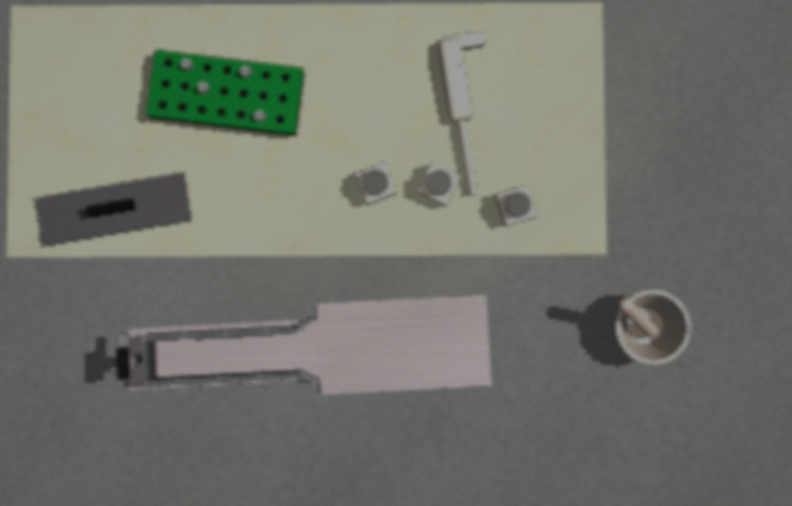

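The top view shows three jars (crop px 375,182; 438,182; 516,204), with the pipette tip close to the middle one. The cover is at the left (115,208), and the block's apron is on the right side at (400,345). I'll move over jar A now.

Request:
drive_tool:
  rows:
    - [100, 23, -34, 0, 0, 0, -0.043]
    - [100, 23, -34, 0, 0, 0, -0.043]
    - [100, 23, -34, 0, 0, 0, -0.043]
    - [100, 23, -34, 0, 0, 0, -0.043]
    - [100, 23, -34, 0, 0, 0, -0.043]

```text
time_s: 1.47
tcp_pos: [0.2918, 0.428, 0.2417]
ee_rot: [[0.877, -0.481, 0.0], [-0.481, -0.877, 0.0], [0.0, -0.0, -1.0]]
wrist_force: [1.4, 0.2, 0.4]
gripper_width: 1.004
gripper_force: 0.0
```

Request:
drive_tool:
  rows:
    - [100, 23, -34, 0, 0, 0, -0.043]
    - [100, 23, -34, 0, 0, 0, -0.043]
    - [100, 23, -34, 0, 0, 0, -0.043]
    - [100, 23, -34, 0, 0, 0, -0.043]
    - [100, 23, -34, 0, 0, 0, -0.043]

```text
time_s: 1.88
tcp_pos: [0.4069, 0.2579, 0.242]
ee_rot: [[0.754, -0.657, 0.001], [-0.657, -0.754, 0.001], [0.0, -0.001, -1.0]]
wrist_force: [0.4, 0.4, -0.8]
gripper_width: 0.999
gripper_force: 0.0
```

Request:
drive_tool:
  rows:
    - [100, 23, -34, 0, 0, 0, -0.043]
    - [100, 23, -34, 0, 0, 0, -0.043]
    - [100, 23, -34, 0, 0, 0, -0.043]
    - [100, 23, -34, 0, 0, 0, -0.043]
    - [100, 23, -34, 0, 0, 0, -0.043]

```text
time_s: 2.3
tcp_pos: [0.522, 0.0877, 0.2419]
ee_rot: [[0.596, -0.803, 0.001], [-0.803, -0.596, 0.0], [0.0, -0.001, -1.0]]
wrist_force: [0.9, -0.1, 0.0]
gripper_width: 1.0
gripper_force: 0.0
```

Request:
drive_tool:
  rows:
    - [100, 23, -34, 0, 0, 0, -0.043]
    - [100, 23, -34, 0, 0, 0, -0.043]
    - [100, 23, -34, 0, 0, 0, -0.043]
    - [100, 23, -34, 0, 0, 0, -0.043]
    - [100, 0, 0, 0, 0, 0, 0]

```text
time_s: 2.72
tcp_pos: [0.616, -0.0518, 0.2405]
ee_rot: [[0.444, -0.896, 0.0], [-0.896, -0.444, -0.002], [0.002, 0.0, -1.0]]
wrist_force: [1.0, 1.5, -0.4]
gripper_width: 1.0
gripper_force: 0.0
```

```bash
cat >> h.py <<'E'
def jars(cam="wrist",name=None):
    s=sense();p=capture(cam);W=world(p,s)
    if name: save(p,name)
    for k in masks_of("jar1",p):
        if k["p"]<.4: continue
        q=W[cv2.dilate(k["region"].astype(np.uint8),np.ones((7,7)))>0];q=q[(q[:,2]>.015)&(q[:,2]<.065)]
        if len(q)<30: continue
        print("jar",round(k["p"],2),rect(q),"cap",rect(q[q[:,2]>q[:,2].max()-.008]),"top",round(np.percentile(q[:,2],95),4))
    return s,p,W
E
python3 - <<'E'
from h import *
s,p,W=jars(name="w1.png")
T=np.array(p["T_tool_cam"]);print(np.round(T,3))
for m in masks_of("pipette",p):
    q=W[m["region"]];q=q[q[:,2]>.004];print("pip",m["p"],rect(q),[tuple(np.round(q[(q[:,0]>a)&(q[:,0]<a+.01),1].astype(float)[[0,-1]],3)) if ((q[:,0]>a)&(q[:,0]<a+.01)).any() else 0 for a in(.65,.66,.67,.68,.69,.7)])
E
```

```text
jar 0.72 (array([ 665.3, -114.8]), array([43.9, 44. ]), 22.1) cap (array([ 665.5, -114.7]), array([32. , 32.6]), 72.9) top 0.046
jar 0.68 (array([ 664. , -197.4]), array([44.2, 44.1]), 63.4) cap (array([ 662.8, -195.4]), array([32.1, 28.4]), 26.3) top 0.0462
[[ 0.001 -0.962 -0.274  0.076]
 [ 1.     0.001  0.001 -0.001]
 [-0.001 -0.274  0.962 -0.142]
 [ 0.     0.     0.     1.   ]]
```

View pics/w1.png

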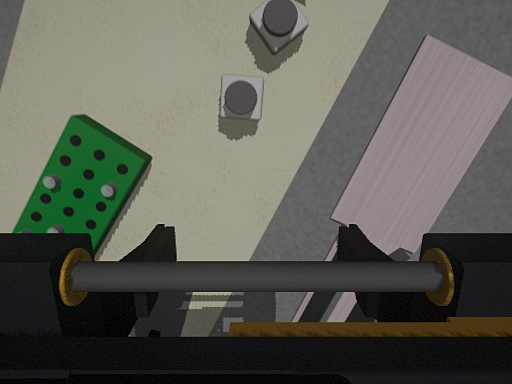

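The wrist view shows jar A at px (241,98), square and clear, and jar B at (278,20). I'll move over A.

Request:
drive_tool:
  rows:
    - [80, 17, -23, -35, 0, 0, -0.025]
    - [80, 17, -23, -35, 0, 0, -0.025]
    - [80, 17, -23, -35, 0, 0, -0.025]
    - [80, 0, 0, -35, 0, 0, 0]
    - [80, 0, 0, 0, 0, 0, 0]

```text
time_s: 3.28
tcp_pos: [0.6551, -0.1091, 0.1017]
ee_rot: [[0.382, -0.924, -0.015], [-0.924, -0.382, 0.002], [-0.007, 0.014, -1.0]]
wrist_force: [-2.2, 0.0, -2.4]
gripper_width: 0.811
gripper_force: 0.0
```

Request:
drive_tool:
  rows:
    - [80, 0, 0, 0, 0, 0, 0]
    - [80, 0, 0, 0, 0, 0, 0]

```text
time_s: 3.45
tcp_pos: [0.6613, -0.1088, 0.1124]
ee_rot: [[0.386, -0.923, 0.003], [-0.923, -0.386, -0.001], [0.002, -0.003, -1.0]]
wrist_force: [0.1, 0.2, 0.0]
gripper_width: 0.802
gripper_force: 0.0
```

Request:
drive_tool:
  rows:
    - [80, 4, -6, -20, 0, 0, -0.01]
    - [80, 0, 0, -25, 0, 0, 0]
    - [80, 0, 0, -25, 0, 0, 0]
    - [80, 0, 0, -16, 0, 0, 0]
    - [80, 0, 0, 0, 0, 0, 0]

```text
time_s: 3.87
tcp_pos: [0.6634, -0.1147, 0.0234]
ee_rot: [[0.375, -0.927, -0.002], [-0.927, -0.375, 0.0], [-0.001, 0.002, -1.0]]
wrist_force: [0.2, 0.5, -0.6]
gripper_width: 0.797
gripper_force: 0.0
```

Request:
drive_tool:
  rows:
    - [80, 0, 0, 0, 0, 0, 0]
    - [30, 0, 0, 0, 0, 0, 0]
    - [30, 0, 0, 0, 0, 0, 0]
    - [30, 0, 0, 0, 0, 0, 0]
    - [30, 0, 0, 0, 0, 0, 0]

```text
time_s: 4.28
tcp_pos: [0.6649, -0.1159, 0.0253]
ee_rot: [[0.374, -0.927, 0.002], [-0.927, -0.374, 0.0], [0.001, -0.002, -1.0]]
wrist_force: [0.3, 0.2, 0.1]
gripper_width: 0.581
gripper_force: 0.0
```

Request:
drive_tool:
  rows:
    - [30, 0, 0, 0, 0, 0, 0]
    - [30, 0, 0, 0, 0, 0, 0]

```text
time_s: 4.45
tcp_pos: [0.6647, -0.116, 0.0246]
ee_rot: [[0.374, -0.927, 0.001], [-0.927, -0.374, -0.0], [0.001, -0.001, -1.0]]
wrist_force: [-0.0, -0.4, 3.2]
gripper_width: 0.5
gripper_force: 30.0
```

Request:
drive_tool:
  rows:
    - [30, 0, 0, 20, 0, 0, 0]
    - [30, 0, 0, 30, 0, 0, 0]
    - [30, 0, 0, 30, 0, 0, 0]
    - [30, -21, 10, 25, 0, 0, -0.033]
    - [30, -21, 10, 25, 0, 0, -0.033]

```text
time_s: 4.87
tcp_pos: [0.622, -0.0962, 0.1543]
ee_rot: [[0.309, -0.951, -0.0], [-0.951, -0.309, 0.0], [-0.0, 0.0, -1.0]]
wrist_force: [0.1, -0.2, -1.7]
gripper_width: 0.506
gripper_force: 30.0
```

Request:
drive_tool:
  rows:
    - [30, -25, 11, 20, 0, 0, -0.05]
    - [30, -25, 11, 20, 0, 0, -0.05]
    - [30, -25, 11, 20, 0, 0, -0.05]
    - [30, -25, 11, 20, 0, 0, -0.05]
    - [30, -25, 11, 20, 0, 0, -0.05]

```text
time_s: 5.28
tcp_pos: [0.4955, -0.0407, 0.2543]
ee_rot: [[0.064, -0.998, -0.001], [-0.998, -0.064, 0.0], [-0.0, 0.001, -1.0]]
wrist_force: [-0.0, 0.3, 0.4]
gripper_width: 0.505
gripper_force: 30.0
```

Request:
drive_tool:
  rows:
    - [30, -25, 11, 0, 0, 0, -0.02]
    - [30, -25, 11, 0, 0, 0, 0]
    - [30, 0, 0, 0, 0, 0, 0]
    - [30, 0, 0, 0, 0, 0, 0]
    - [30, 0, 0, 0, 0, 0, 0]

```text
time_s: 5.7
tcp_pos: [0.4475, -0.0189, 0.254]
ee_rot: [[0.047, -0.999, 0.001], [-0.999, -0.047, 0.0], [0.0, -0.001, -1.0]]
wrist_force: [1.0, 0.3, -0.1]
gripper_width: 0.502
gripper_force: 30.0
```

```bash
python3 - <<'E'
from h import *
s,p,W=jars(name="w2.png")
print(s["tcp_pos"],s["ee_rot"][:,0])
m=masks_of("block",p)[0]["region"];q=W[m]
np.save("blk.npy",q)
b=q[(q[:,2]<.012)&(q[:,2]>.0)];print("base",rect(b),len(b),np.median(b,0))
e=[]
for y in np.arange(-.25,-.05,.01):
    k=b[abs(b[:,1]-y)<.003,0]
    if len(k)>20:e.append((y,k.min(),k.max()))
e=np.array(e);print(np.round(e[:, :],4))
E
```

```text
jar 0.93 (array([440.1,  96.1]), array([ 65.9, 163.4]), 2.5) cap (array([440.7,  89.5]), array([ 65.9, 149.9]), 2.7) top 0.0582
jar 0.86 (array([ 659.7, -174.4]), array([29.3, 13.3]), 8.8) cap (array([ 660.9, -174. ]), array([27.7, 11.7]), 4.4) top 0.0298
[ 0.44749169 -0.01893841  0.25398277] [ 4.73798589e-02 -9.98876944e-01  1.14891305e-05]
base (array([445.4,   4.6]), array([122.3, 401.5]), 2.8) 18625 [ 0.44974611 -0.10891396  0.00318053]
[[-0.2     0.3955  0.4296]
 [-0.19    0.3944  0.5153]
 [-0.18    0.3944  0.5141]
 [-0.17    0.3937  0.5138]
 [-0.16    0.3939  0.5128]
 [-0.15    0.3926  0.5127]
 [-0.14    0.3916  0.5116]
 [-0.13    0.392   0.5117]
 [-0.12    0.3913  0.5103]
 [-0.11    0.3914  0.5104]
 [-0.1     0.3905  0.5101]
 [-0.09    0.3897  0.509 ]
 [-0.08    0.3883  0.5089]
 [-0.07    0.3888  0.5091]
 [-0.06    0.3881  0.5091]]
```

View pics/w2.png

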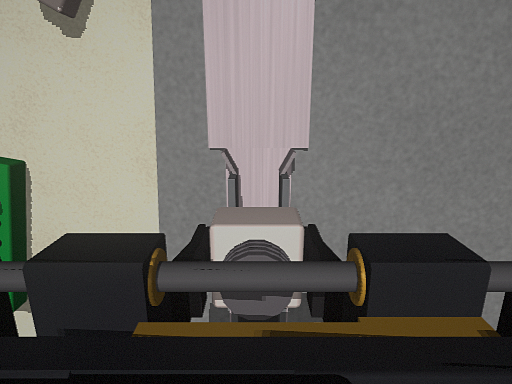

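```bash
python3 - <<'E'
import numpy as np
q=np.load("blk.npy");b=q[(q[:,2]<.012)&(q[:,2]>0)]
c=np.array([.4503,-.1]);u=np.array([-.0485,.9988]);v=np.array([.9988,.0485])
d=(b[:,:2]-c);a=d@u;x=d@v
k=a[(abs(x)>.046)&(abs(x)<.058)];print("apron end",c+u*np.percentile(k,99.5),"mouth",c+u*(np.percentile(k,99.5)+.025))
h=q[(q[:,2]>.053)&(q[:,2]<.064)];a=(h[:,:2]-c)@u
print("rim y range->",np.percentile(a,[.5,99.5]),c+u*np.percentile(a,.5))
E
```

```text
apron end [ 0.44732835 -0.03880246] mouth [ 0.44611585 -0.01383246]
rim y range-> [0.08697089 0.26500266] [ 0.44608191 -0.01313348]
```

Request:
drive_tool:
  rows:
    - [30, 1, -32, -20, 0, 0, 0]
    - [30, 1, -32, -30, 0, 0, 0]
    - [30, 0, 0, -35, 0, 0, 0]
    - [30, 0, 0, -35, 0, 0, 0]
    - [30, 0, 0, -35, 0, 0, 0]

```text
time_s: 6.27
tcp_pos: [0.4497, -0.0824, 0.0986]
ee_rot: [[0.045, -0.999, 0.001], [-0.999, -0.045, -0.0], [0.0, -0.001, -1.0]]
wrist_force: [0.9, 0.4, -0.1]
gripper_width: 0.501
gripper_force: 30.0
```

Request:
drive_tool:
  rows:
    - [30, 0, 0, -30, 0, 0, 0]
    - [30, 0, 0, -15, 0, 0, 0]
    - [30, 0, 0, 0, 0, 0, 0]
    - [30, 0, 0, 0, 0, 0, 0]

```text
time_s: 6.6
tcp_pos: [0.4494, -0.0818, 0.0544]
ee_rot: [[0.047, -0.999, -0.002], [-0.999, -0.047, -0.001], [0.001, 0.002, -1.0]]
wrist_force: [0.7, -0.1, -0.3]
gripper_width: 0.505
gripper_force: 30.0
```

Request:
drive_tool:
  rows:
    - [30, 0, 0, -14, 0, 0, 0]
    - [30, 0, 0, -9, 0, 0, 0]
    - [30, 0, 0, -2, 0, 0, 0]
    - [30, 0, 0, 0, 0, 0, 0]
    - [30, 0, 0, 0, 0, 0, 0]

```text
time_s: 7.02
tcp_pos: [0.4498, -0.0813, 0.031]
ee_rot: [[0.047, -0.999, 0.001], [-0.999, -0.047, 0.0], [-0.0, -0.001, -1.0]]
wrist_force: [-0.3, -0.5, -0.9]
gripper_width: 0.504
gripper_force: 30.0
```

Request:
drive_tool:
  rows:
    - [72, 0, 0, 0, 0, 0, 0]
    - [72, 0, 0, 0, 0, 0, 0]
    - [72, 0, 0, 0, 0, 0, 0]
    - [72, 0, 0, 0, 0, 0, 0]
    - [72, 0, 0, 10, 0, 0, 0]

```text
time_s: 7.43
tcp_pos: [0.448, -0.0815, 0.0393]
ee_rot: [[0.047, -0.999, -0.003], [-0.999, -0.047, -0.0], [0.0, 0.003, -1.0]]
wrist_force: [-0.0, 0.1, 0.5]
gripper_width: 0.703
gripper_force: 0.0
```

Request:
drive_tool:
  rows:
    - [72, 0, 0, 35, 0, 0, 0]
    - [72, 0, 0, 35, 0, 0, 0]
    - [72, 20, -6, 30, 0, 0, -0.05]
    - [72, 25, -7, 30, 0, 0, -0.06]
    - [72, 28, -8, 28, 0, 0, -0.06]

```text
time_s: 7.85
tcp_pos: [0.5222, -0.1025, 0.2011]
ee_rot: [[-0.125, -0.992, 0.002], [-0.992, 0.125, 0.0], [-0.001, -0.002, -1.0]]
wrist_force: [0.9, 0.1, -0.5]
gripper_width: 0.719
gripper_force: 0.0
```

Request:
drive_tool:
  rows:
    - [72, 39, -11, 0, 0, 0, -0.08]
    - [72, 39, -11, 0, 0, 0, -0.08]
    - [72, 39, -11, 0, 0, 0, -0.08]
    - [72, 39, -11, 0, 0, 0, -0.08]
    - [72, 13, -2, 0, 0, 0, -0.02]

```text
time_s: 8.27
tcp_pos: [0.6949, -0.15, 0.1965]
ee_rot: [[-0.45, -0.893, 0.001], [-0.893, 0.45, -0.001], [0.0, -0.001, -1.0]]
wrist_force: [-0.2, -0.4, -0.6]
gripper_width: 0.721
gripper_force: 0.0
```

Request:
drive_tool:
  rows:
    - [72, 0, 0, 0, 0, 0, 0]
    - [72, 0, 0, 0, 0, 0, 0]
    - [72, 0, 0, 0, 0, 0, 0]

```text
time_s: 8.52
tcp_pos: [0.6901, -0.1481, 0.1981]
ee_rot: [[-0.446, -0.895, -0.001], [-0.895, 0.446, 0.0], [0.0, 0.001, -1.0]]
wrist_force: [0.4, -0.1, 0.2]
gripper_width: 0.716
gripper_force: 0.0
```

```bash
python3 - <<'E'
from h import *
s,p,W=jars(name="w3.png")
print(s["tcp_pos"],s["ee_rot"][:,0],np.degrees(np.arctan2(s["ee_rot"][1,0],s["ee_rot"][0,0])))
for m in masks_of("pipette",p)[:1]:
    q=W[m["region"]];q=q[q[:,2]>.003]
    for a in np.arange(.62,.76,.01):
        k=q[abs(q[:,0]-a)<.004,1]
        if len(k):print(round(a,2),np.round([k.min(),k.max()],3))
E
```

```text
jar 0.81 (array([ 642.3, -284.7]), array([27.5, 57.1]), 62.6) cap (array([ 640.6, -288.4]), array([ 8.9, 28.5]), 63.1) top 0.0455
jar 0.72 (array([457.2, -80.6]), array([32.6, 44.2]), 2.5) cap (array([466.1, -80.5]), array([40.2, 14.9]), 87.5) top 0.0376
jar 0.72 (array([ 663.9, -197.5]), array([43. , 43.9]), 63.6) cap (array([ 664.2, -197.5]), array([31.4, 32.2]), 64.2) top 0.046
[ 0.69009911 -0.14813434  0.19811606] [-4.46151706e-01 -8.94957272e-01  3.68234516e-04] -116.49705010027392
0.65 [-0.248 -0.238]
0.66 [-0.248 -0.236]
0.67 [-0.247 -0.234]
0.68 [-0.245 -0.233]
0.69 [-0.243 -0.232]
0.7 [-0.242 -0.23 ]
0.71 [-0.241 -0.229]
0.72 [-0.239 -0.227]
0.73 [-0.238 -0.226]
0.74 [-0.236 -0.224]
0.75 [-0.241 -0.213]
0.76 [-0.242 -0.212]
```

View pics/w3.png

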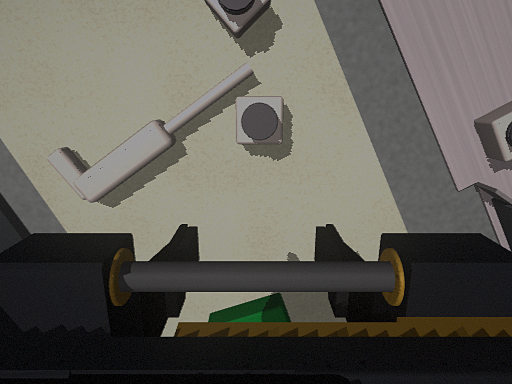

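Jar B is at px (260,120) and the pipette shaft ends at (250,70). I'll grip B 5 mm off centre, on the side away from the pipette, with a smaller opening.

Request:
drive_tool:
  rows:
    - [62, -12, -22, -20, 0, 0, 0]
    - [62, -12, -23, -25, 0, 0, 0]
    - [62, 0, 0, -28, 0, 0, 0]
    - [62, 0, 0, -25, 0, 0, 0]
    - [62, 0, 0, 0, 0, 0, 0]

```text
time_s: 9.08
tcp_pos: [0.6627, -0.1929, 0.095]
ee_rot: [[-0.448, -0.894, -0.01], [-0.894, 0.448, 0.003], [0.002, 0.01, -1.0]]
wrist_force: [-0.8, -0.7, -1.7]
gripper_width: 0.621
gripper_force: 0.0
```

Request:
drive_tool:
  rows:
    - [62, 0, 0, 0, 0, 0, 0]
    - [62, 0, 0, 0, 0, 0, 0]

```text
time_s: 9.25
tcp_pos: [0.6683, -0.1933, 0.1026]
ee_rot: [[-0.446, -0.895, 0.003], [-0.895, 0.446, -0.001], [-0.0, -0.003, -1.0]]
wrist_force: [0.1, 0.3, 0.6]
gripper_width: 0.621
gripper_force: 0.0
```

Request:
drive_tool:
  rows:
    - [62, -2, 0, -20, 0, 0, 0]
    - [62, 0, 0, -22, 0, 0, 0]
    - [62, 0, 0, -22, 0, 0, 0]
    - [62, 0, 0, -13, 0, 0, 0]
    - [62, 0, 0, 0, 0, 0, 0]

```text
time_s: 9.67
tcp_pos: [0.6642, -0.1929, 0.0218]
ee_rot: [[-0.447, -0.895, -0.003], [-0.895, 0.447, 0.001], [0.001, 0.003, -1.0]]
wrist_force: [-1.0, -0.1, -1.0]
gripper_width: 0.619
gripper_force: 0.0
```

Request:
drive_tool:
  rows:
    - [62, 0, 0, 0, 0, 0, 0]
    - [30, 0, 0, 0, 0, 0, 0]
    - [30, 0, 0, 0, 0, 0, 0]
    - [30, 0, 0, 0, 0, 0, 0]
    - [30, 0, 0, 0, 0, 0, 0]

```text
time_s: 10.08
tcp_pos: [0.6661, -0.1934, 0.0252]
ee_rot: [[-0.446, -0.895, 0.003], [-0.895, 0.446, -0.0], [-0.001, -0.003, -1.0]]
wrist_force: [-1.9, 1.0, 6.2]
gripper_width: 0.506
gripper_force: 30.0
```

Request:
drive_tool:
  rows:
    - [30, 0, 0, 20, 0, 0, 0]
    - [30, 0, 0, 25, 0, 0, 0]
    - [30, 0, 0, 25, 0, 0, 0]
    - [30, 0, 0, 25, 0, 0, 0]
    - [30, 0, 0, 0, 0, 0, 0]

```text
time_s: 10.5
tcp_pos: [0.6686, -0.1942, 0.125]
ee_rot: [[-0.446, -0.895, 0.012], [-0.895, 0.446, -0.003], [-0.003, -0.012, -1.0]]
wrist_force: [0.7, 0.1, 0.9]
gripper_width: 0.504
gripper_force: 30.0
```

Request:
drive_tool:
  rows:
    - [30, -27, 9, 0, 0, 0, 0.064]
    - [30, -27, 9, 0, 0, 0, 0.064]
    - [30, -27, 9, 0, 0, 0, 0.064]
    - [30, -27, 9, 0, 0, 0, 0.064]
    - [30, -27, 9, 0, 0, 0, 0.064]

```text
time_s: 10.92
tcp_pos: [0.5286, -0.1481, 0.1179]
ee_rot: [[-0.14, -0.99, -0.0], [-0.99, 0.14, 0.0], [-0.0, 0.0, -1.0]]
wrist_force: [0.2, 0.6, -0.6]
gripper_width: 0.503
gripper_force: 30.0
```

Request:
drive_tool:
  rows:
    - [30, -27, 9, 0, 0, 0, 0.064]
    - [30, -27, 9, 0, 0, 0, 0.064]
    - [30, -26, 9, 0, 0, 0, 0.062]
    - [30, 0, 0, 0, 0, 0, 0]
    - [30, 0, 0, 0, 0, 0, 0]

```text
time_s: 11.33
tcp_pos: [0.4491, -0.1212, 0.1186]
ee_rot: [[0.047, -0.999, 0.001], [-0.999, -0.047, 0.0], [-0.0, -0.001, -1.0]]
wrist_force: [-0.6, -0.4, -0.4]
gripper_width: 0.506
gripper_force: 30.0
```

Request:
drive_tool:
  rows:
    - [30, 0, 0, -20, 0, 0, 0]
    - [30, 0, 0, -15, 0, 0, 0]
    - [30, 0, 0, 0, 0, 0, 0]
    - [30, 0, 0, 0, 0, 0, 0]
    - [30, 0, 0, 0, 0, 0, 0]

```text
time_s: 11.75
tcp_pos: [0.4514, -0.1215, 0.0838]
ee_rot: [[0.047, -0.999, 0.001], [-0.999, -0.047, -0.0], [0.0, -0.001, -1.0]]
wrist_force: [-1.1, -0.4, 0.1]
gripper_width: 0.508
gripper_force: 30.0
```

Request:
drive_tool:
  rows:
    - [30, 0, -1, -20, 0, 0, 0]
    - [30, 0, 0, -18, 0, 0, 0]
    - [30, 0, 0, -12, 0, 0, 0]
    - [30, 0, 0, -3, 0, 0, 0]
    - [30, 0, 0, 0, 0, 0, 0]

```text
time_s: 12.17
tcp_pos: [0.4506, -0.1225, 0.0303]
ee_rot: [[0.047, -0.999, -0.0], [-0.999, -0.047, -0.0], [0.0, 0.0, -1.0]]
wrist_force: [0.3, 0.2, -0.8]
gripper_width: 0.501
gripper_force: 30.0
```

Request:
drive_tool:
  rows:
    - [30, 0, 0, 0, 0, 0, 0]
    - [72, 0, 0, 0, 0, 0, 0]
    - [72, 0, 0, 0, 0, 0, 0]
    - [72, 0, 0, 0, 0, 0, 0]
    - [72, 0, 0, 0, 0, 0, 0]

```text
time_s: 12.58
tcp_pos: [0.4505, -0.1223, 0.0309]
ee_rot: [[0.047, -0.999, 0.001], [-0.999, -0.047, 0.0], [0.0, -0.001, -1.0]]
wrist_force: [-0.7, -0.3, 0.0]
gripper_width: 0.688
gripper_force: 0.0
```

Request:
drive_tool:
  rows:
    - [72, 0, 0, 20, 0, 0, 0]
    - [72, 0, 0, 35, 0, 0, 0]
    - [72, 0, 0, 35, 0, 0, 0]
    - [72, 0, 0, 30, 0, 0, 0]
    - [72, 20, -10, 25, 0, 0, 0]

```text
time_s: 13.0
tcp_pos: [0.4677, -0.1317, 0.178]
ee_rot: [[0.048, -0.999, 0.0], [-0.999, -0.048, 0.001], [-0.001, -0.0, -1.0]]
wrist_force: [0.7, 1.2, -0.9]
gripper_width: 0.718
gripper_force: 0.0
```

Request:
drive_tool:
  rows:
    - [72, 25, -18, 4, 0, 0, 0.04]
    - [72, 25, -18, 4, 0, 0, 0.04]
    - [72, 25, -18, 4, 0, 0, 0.04]
    - [72, 25, -18, 4, 0, 0, 0.04]
    - [72, 25, -18, 4, 0, 0, 0.04]

```text
time_s: 13.42
tcp_pos: [0.596, -0.2233, 0.1957]
ee_rot: [[0.246, -0.969, 0.0], [-0.969, -0.246, 0.0], [-0.0, -0.0, -1.0]]
wrist_force: [-0.5, 1.0, 0.5]
gripper_width: 0.719
gripper_force: 0.0
```

Request:
drive_tool:
  rows:
    - [72, 25, -18, 0, 0, 0, 0.04]
    - [72, 0, 0, 0, 0, 0, 0]
    - [72, 0, 0, 0, 0, 0, 0]
    - [72, 0, 0, 0, 0, 0, 0]

```text
time_s: 13.75
tcp_pos: [0.6194, -0.2402, 0.1946]
ee_rot: [[0.282, -0.959, -0.002], [-0.959, -0.282, 0.001], [-0.001, 0.001, -1.0]]
wrist_force: [-0.3, 0.3, 0.0]
gripper_width: 0.717
gripper_force: 0.0
```

```bash
python3 - <<'E'
from h import *
s,p,W=jars(name="w4.png")
print(s["tcp_pos"],np.degrees(np.arctan2(s["ee_rot"][1,0],s["ee_rot"][0,0])))
jars("top")
E
```

```text
jar 0.62 (array([ 635.2, -299.7]), array([43.9, 43.1]), 16.5) cap (array([ 635.3, -299.2]), array([32.5, 31.7]), 16.6) top 0.0461
[ 0.61940443 -0.24015084  0.19464587] -73.5918000333269
jar 0.65 (array([450.8, -97.7]), array([23.1, 42.8]), 89.7) cap (array([455.8, -92.1]), array([20.2, 27.9]), 36.2) top 0.0501
jar 0.52 (array([ 453.4, -120.5]), array([42.8, 51.6]), 0.2) cap (array([ 454.6, -124.8]), array([25.3, 25.3]), 89.8) top 0.051
```

Request:
drive_tool:
  rows:
    - [72, 5, -20, -20, 0, 0, 0]
    - [72, 5, -20, -24, 0, 0, 0]
    - [72, 6, -19, -24, 0, 0, 0]
    - [72, 0, 0, -24, 0, 0, 0]
    - [72, 0, 0, 0, 0, 0, 0]

```text
time_s: 14.37
tcp_pos: [0.6324, -0.2986, 0.0974]
ee_rot: [[0.281, -0.96, -0.01], [-0.96, -0.281, 0.004], [-0.007, 0.008, -1.0]]
wrist_force: [-0.9, -0.0, -1.5]
gripper_width: 0.716
gripper_force: 0.0
```

Request:
drive_tool:
  rows:
    - [72, 0, 0, 0, 0, 0, 0]
    - [72, 0, 0, 0, 0, 0, 0]

```text
time_s: 14.53
tcp_pos: [0.637, -0.2991, 0.1053]
ee_rot: [[0.284, -0.959, 0.002], [-0.959, -0.284, -0.001], [0.002, -0.002, -1.0]]
wrist_force: [0.6, -0.5, -0.4]
gripper_width: 0.725
gripper_force: 0.0
```

Request:
drive_tool:
  rows:
    - [72, -1, 0, -20, 0, 0, 0]
    - [72, 0, 0, -24, 0, 0, 0]
    - [72, 0, 0, -22, 0, 0, 0]
    - [72, 0, 0, -14, 0, 0, 0]
    - [72, 0, 0, 0, 0, 0, 0]

```text
time_s: 14.95
tcp_pos: [0.6343, -0.2982, 0.0222]
ee_rot: [[0.284, -0.959, -0.003], [-0.959, -0.284, 0.001], [-0.002, 0.002, -1.0]]
wrist_force: [-0.2, -0.2, 0.5]
gripper_width: 0.72
gripper_force: 0.0
```

Request:
drive_tool:
  rows:
    - [72, 0, 0, 0, 0, 0, 0]
    - [30, 0, 0, 0, 0, 0, 0]
    - [30, 0, 0, 0, 0, 0, 0]
    - [30, 0, 0, 0, 0, 0, 0]
    - [30, 0, 0, 0, 0, 0, 0]

```text
time_s: 15.37
tcp_pos: [0.6355, -0.2996, 0.0247]
ee_rot: [[0.283, -0.959, 0.001], [-0.959, -0.283, -0.001], [0.001, -0.001, -1.0]]
wrist_force: [-1.9, 1.2, 7.9]
gripper_width: 0.502
gripper_force: 26.2
```

Request:
drive_tool:
  rows:
    - [30, 0, 0, 0, 0, 0, 0]
    - [30, 0, 0, 0, 0, 0, 0]

```text
time_s: 15.53
tcp_pos: [0.6355, -0.2996, 0.0247]
ee_rot: [[0.283, -0.959, 0.001], [-0.959, -0.283, -0.001], [0.001, -0.001, -1.0]]
wrist_force: [-1.7, 0.6, 5.5]
gripper_width: 0.502
gripper_force: 30.0
```

Request:
drive_tool:
  rows:
    - [30, 0, 0, 20, 0, 0, 0]
    - [30, 0, 0, 25, 0, 0, 0]
    - [30, 0, 0, 25, 0, 0, 0]
    - [30, 0, 0, 25, 0, 0, 0]
    - [30, 0, 0, 0, 0, 0, 0]

```text
time_s: 15.95
tcp_pos: [0.6382, -0.3006, 0.1243]
ee_rot: [[0.284, -0.959, 0.01], [-0.959, -0.284, -0.004], [0.007, -0.009, -1.0]]
wrist_force: [1.1, -0.4, -0.3]
gripper_width: 0.506
gripper_force: 30.0
```

Request:
drive_tool:
  rows:
    - [30, -26, 18, 0, 0, 0, -0.034]
    - [30, -26, 18, 0, 0, 0, -0.034]
    - [30, -26, 18, 0, 0, 0, -0.034]
    - [30, -26, 18, 0, 0, 0, -0.034]
    - [30, -26, 18, 0, 0, 0, -0.034]

```text
time_s: 16.37
tcp_pos: [0.5032, -0.2085, 0.1171]
ee_rot: [[0.114, -0.993, -0.001], [-0.993, -0.114, 0.001], [-0.001, 0.001, -1.0]]
wrist_force: [0.2, 0.5, -1.9]
gripper_width: 0.503
gripper_force: 30.0
```

Request:
drive_tool:
  rows:
    - [30, -26, 18, 0, 0, 0, -0.034]
    - [30, -26, 18, 0, 0, 0, -0.036]
    - [30, 0, 0, 0, 0, 0, 0]
    - [30, 0, 0, -20, 0, 0, 0]
    - [30, 0, 0, -15, 0, 0, 0]

```text
time_s: 16.78
tcp_pos: [0.453, -0.173, 0.083]
ee_rot: [[0.048, -0.999, 0.002], [-0.999, -0.048, 0.0], [-0.0, -0.002, -1.0]]
wrist_force: [-0.3, -0.5, -2.0]
gripper_width: 0.501
gripper_force: 30.0
```

Request:
drive_tool:
  rows:
    - [30, 0, 0, 0, 0, 0, 0]
    - [30, 0, 0, 0, 0, 0, 0]
    - [30, 0, 0, 0, 0, 0, 0]

```text
time_s: 17.03
tcp_pos: [0.4537, -0.1735, 0.0835]
ee_rot: [[0.047, -0.999, 0.0], [-0.999, -0.047, -0.0], [0.0, -0.0, -1.0]]
wrist_force: [-0.3, -0.2, -0.8]
gripper_width: 0.503
gripper_force: 30.0
```

Request:
drive_tool:
  rows:
    - [30, 0, 0, -20, 0, 0, 0]
    - [30, 0, 0, -18, 0, 0, 0]
    - [30, 0, 0, -12, 0, 0, 0]
    - [30, 0, 0, -3, 0, 0, 0]
    - [30, 0, 0, 0, 0, 0, 0]

```text
time_s: 17.45
tcp_pos: [0.4533, -0.1735, 0.0301]
ee_rot: [[0.047, -0.999, -0.001], [-0.999, -0.047, -0.0], [0.0, 0.001, -1.0]]
wrist_force: [0.0, -0.5, -1.0]
gripper_width: 0.506
gripper_force: 30.0
```

Request:
drive_tool:
  rows:
    - [30, 0, 0, 0, 0, 0, 0]
    - [72, 0, 0, 0, 0, 0, 0]
    - [72, 0, 0, 0, 0, 0, 0]
    - [72, 0, 0, 0, 0, 0, 0]
    - [72, 0, 0, 0, 0, 0, 0]

```text
time_s: 17.87
tcp_pos: [0.4536, -0.1734, 0.0309]
ee_rot: [[0.047, -0.999, 0.002], [-0.999, -0.047, -0.0], [0.0, -0.002, -1.0]]
wrist_force: [0.8, 0.0, -0.3]
gripper_width: 0.687
gripper_force: 0.0
```

Request:
drive_tool:
  rows:
    - [72, 0, 0, 20, 0, 0, 0]
    - [72, 0, 0, 30, 0, 0, 0]
    - [72, 0, 0, 30, 0, 0, 0]
    - [72, 0, 0, 30, 0, 0, 0]
    - [40, 1, 30, 20, 0, 0, 0]

```text
time_s: 18.28
tcp_pos: [0.4554, -0.1455, 0.1634]
ee_rot: [[0.043, -0.999, 0.005], [-0.999, -0.043, -0.001], [0.001, -0.005, -1.0]]
wrist_force: [1.4, 0.6, 0.3]
gripper_width: 0.692
gripper_force: 0.0
```

Request:
drive_tool:
  rows:
    - [8, -2, 35, 10, 0, 0, 0]
    - [8, -2, 35, 10, 0, 0, 0]
    - [8, -2, 20, 0, 0, 0, 0]
    - [8, 0, 0, 0, 0, 0, 0]
    - [8, 0, 0, 0, 0, 0, 0]

```text
time_s: 18.7
tcp_pos: [0.4481, -0.0525, 0.1808]
ee_rot: [[0.049, -0.999, 0.001], [-0.999, -0.049, 0.0], [-0.0, -0.001, -1.0]]
wrist_force: [0.7, 0.1, -0.3]
gripper_width: 0.353
gripper_force: 0.0
```

```bash
python3 - <<'E'
from h import *
s,p,W=jars(name="w5.png")
print(s["tcp_pos"])
E
```

```text
jar 0.86 (array([450.7, -83. ]), array([43.9, 48. ]), 2.5) cap (array([450.8, -80.7]), array([32.5, 31.5]), 4.0) top 0.05
jar 0.77 (array([ 452.5, -126.7]), array([44. , 49.6]), 3.0) cap (array([ 452.4, -127. ]), array([32.6, 32.2]), 2.9) top 0.05
jar 0.55 (array([ 455. , -170.8]), array([44. , 48.2]), 2.7) cap (array([ 455.1, -173.1]), array([31.9, 33. ]), 3.1) top 0.05
[ 0.44805664 -0.0525047   0.18078481]
```

View pics/w5.png

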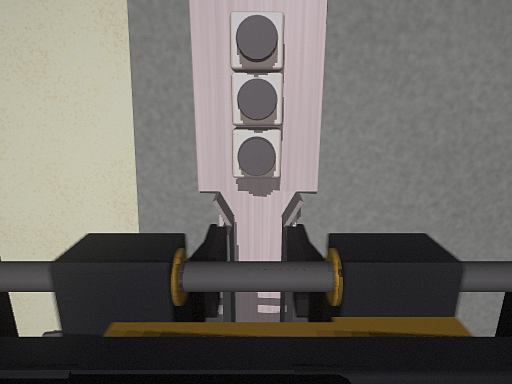

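Request:
drive_tool:
  rows:
    - [8, 2, -36, 0, 0, 0, 0]
    - [8, 2, -36, 0, 0, 0, 0]
    - [8, 2, -36, 0, 0, 0, 0]
    - [8, 2, -36, 0, 0, 0, 0]
    - [8, 2, -38, 0, 0, 0, 0]

```text
time_s: 19.22
tcp_pos: [0.4575, -0.238, 0.1799]
ee_rot: [[0.046, -0.999, -0.001], [-0.999, -0.046, 0.0], [-0.0, 0.001, -1.0]]
wrist_force: [1.5, -0.5, 0.1]
gripper_width: 0.083
gripper_force: 0.0
```

Request:
drive_tool:
  rows:
    - [8, 0, 0, -20, 0, 0, 0]
    - [8, 0, 0, -24, 0, 0, 0]
    - [8, 0, 0, -24, 0, 0, 0]
    - [8, 0, 0, -24, 0, 0, 0]
    - [8, 0, 0, -24, 0, 0, 0]

```text
time_s: 19.63
tcp_pos: [0.4573, -0.2368, 0.0628]
ee_rot: [[0.044, -0.999, -0.001], [-0.999, -0.044, 0.0], [-0.0, 0.001, -1.0]]
wrist_force: [-0.0, -0.5, -1.3]
gripper_width: 0.079
gripper_force: 0.0
```

Request:
drive_tool:
  rows:
    - [8, 0, 0, -10, 0, 0, 0]
    - [8, 0, 0, 0, 0, 0, 0]
    - [8, 0, 0, 0, 0, 0, 0]

```text
time_s: 19.88
tcp_pos: [0.4581, -0.2361, 0.0542]
ee_rot: [[0.046, -0.999, -0.001], [-0.999, -0.046, -0.0], [0.0, 0.001, -1.0]]
wrist_force: [0.2, 0.4, -0.0]
gripper_width: 0.083
gripper_force: 0.0
```

Request:
drive_tool:
  rows:
    - [8, -1, 0, -14, 0, 0, 0]
    - [8, 0, 0, -10, 0, 0, 0]
    - [8, 0, 0, 0, 0, 0, 0]
    - [8, 0, 0, 0, 0, 0, 0]
    - [8, 0, 0, 0, 0, 0, 0]

```text
time_s: 20.3
tcp_pos: [0.4578, -0.2355, 0.0311]
ee_rot: [[0.047, -0.999, 0.002], [-0.999, -0.047, -0.0], [0.001, -0.001, -1.0]]
wrist_force: [0.6, 0.2, 0.6]
gripper_width: 0.085
gripper_force: 0.0
```

Request:
drive_tool:
  rows:
    - [8, -0.4, 8, 0, 0, 0, 0]
    - [8, -0.4, 8, 0, 0, 0, 0]
    - [8, -0.4, 8, 0, 0, 0, 0]
    - [8, -0.3, 6, 0, 0, 0, 0]
    - [8, -0.3, 6, 0, 0, 0, 0]

```text
time_s: 20.72
tcp_pos: [0.4555, -0.1985, 0.0306]
ee_rot: [[0.048, -0.999, 0.001], [-0.999, -0.048, -0.0], [0.0, -0.001, -1.0]]
wrist_force: [-0.9, -2.3, 0.7]
gripper_width: 0.082
gripper_force: 1.2
```

Request:
drive_tool:
  rows:
    - [8, -0.3, 6, 0, 0, 0, 0]
    - [8, -0.3, 6, 0, 0, 0, 0]
    - [8, -0.3, 6, 0, 0, 0, 0]
    - [8, -0.3, 6, 0, 0, 0, 0]
    - [8, -0.3, 6, 0, 0, 0, 0]

```text
time_s: 21.13
tcp_pos: [0.4542, -0.169, 0.0306]
ee_rot: [[0.047, -0.999, 0.001], [-0.999, -0.047, -0.0], [0.0, -0.001, -1.0]]
wrist_force: [0.2, -3.7, 2.7]
gripper_width: 0.079
gripper_force: 1.9
```

Request:
drive_tool:
  rows:
    - [8, -0.4, 7, 0, 0, 0, 0]
    - [8, -0.4, 7, 0, 0, 0, 0]
    - [8, -0.4, 7, 0, 0, 0, 0]
    - [8, -0.4, 7, 0, 0, 0, 0]
    - [8, -0.4, 7, 0, 0, 0, 0]

```text
time_s: 21.55
tcp_pos: [0.452, -0.1338, 0.0305]
ee_rot: [[0.047, -0.999, 0.0], [-0.999, -0.047, -0.0], [0.0, -0.0, -1.0]]
wrist_force: [1.1, -5.0, 4.3]
gripper_width: 0.084
gripper_force: 2.6
```

Request:
drive_tool:
  rows:
    - [8, -0.4, 7, 0, 0, 0, 0]
    - [8, -0.4, 7, 0, 0, 0, 0]
    - [8, -0.4, 7, 0, 0, 0, 0]
    - [8, -0.4, 7, 0, 0, 0, 0]
    - [8, -0.4, 7, 0, 0, 0, 0]

```text
time_s: 21.97
tcp_pos: [0.4495, -0.0987, 0.0302]
ee_rot: [[0.047, -0.999, -0.001], [-0.999, -0.047, -0.0], [0.0, 0.001, -1.0]]
wrist_force: [0.2, -4.7, 2.8]
gripper_width: 0.077
gripper_force: 2.3
```

Request:
drive_tool:
  rows:
    - [8, -0.4, 7, 0, 0, 0, 0]
    - [8, -0.4, 7, 0, 0, 0, 0]
    - [8, -0.4, 7, 0, 0, 0, 0]
    - [8, -0.4, 7, 0, 0, 0, 0]
    - [8, -0.4, 7, 0, 0, 0, 0]

```text
time_s: 22.38
tcp_pos: [0.4476, -0.0637, 0.0302]
ee_rot: [[0.047, -0.999, -0.001], [-0.999, -0.047, -0.0], [0.0, 0.001, -1.0]]
wrist_force: [0.8, -4.2, 3.3]
gripper_width: 0.082
gripper_force: 2.2
```

Request:
drive_tool:
  rows:
    - [8, -0.3, 7, 0, 0, 0, 0]
    - [8, -0.3, 7, 0, 0, 0, 0]
    - [8, -0.3, 7, 0, 0, 0, 0]
    - [8, -0.3, 7, 0, 0, 0, 0]
    - [8, -0.3, 7, 0, 0, 0, 0]

```text
time_s: 22.8
tcp_pos: [0.4461, -0.0287, 0.0302]
ee_rot: [[0.047, -0.999, -0.0], [-0.999, -0.047, -0.0], [0.0, 0.0, -1.0]]
wrist_force: [-0.6, -4.0, 3.4]
gripper_width: 0.079
gripper_force: 2.1
```

Request:
drive_tool:
  rows:
    - [8, -0.3, 7, 0, 0, 0, 0]
    - [8, -0.3, 7, 0, 0, 0, 0]
    - [8, -0.3, 7, 0, 0, 0, 0]
    - [8, -0.3, 7, 0, 0, 0, 0]
    - [8, -0.3, 7, 0, 0, 0, 0]

```text
time_s: 23.22
tcp_pos: [0.4446, 0.0063, 0.0302]
ee_rot: [[0.047, -0.999, -0.0], [-0.999, -0.047, -0.0], [0.0, 0.0, -1.0]]
wrist_force: [-0.3, -3.0, 2.3]
gripper_width: 0.081
gripper_force: 1.9
```

Request:
drive_tool:
  rows:
    - [8, -0.3, 5, 0, 0, 0, 0]
    - [8, -0.3, 5, 0, 0, 0, 0]
    - [8, -0.2, 4, 0, 0, 0, 0]
    - [8, -0.2, 4, 0, 0, 0, 0]
    - [8, -0.1, 3, 0, 0, 0, 0]

```text
time_s: 23.63
tcp_pos: [0.4436, 0.027, 0.0302]
ee_rot: [[0.047, -0.999, -0.0], [-0.999, -0.047, -0.0], [0.0, 0.0, -1.0]]
wrist_force: [-0.5, -3.7, 3.3]
gripper_width: 0.081
gripper_force: 1.8
```

Near the end wall now, so I'll take small steps until the force rises.

Request:
drive_tool:
  rows:
    - [8, -0.1, 2, 0, 0, 0, 0]
    - [8, -0.1, 2, 0, 0, 0, 0]
    - [8, 0, 1, 0, 0, 0, 0]
    - [8, 0, 1, 0, 0, 0, 0]

```text
time_s: 23.97
tcp_pos: [0.4434, 0.0327, 0.0302]
ee_rot: [[0.047, -0.999, -0.0], [-0.999, -0.047, -0.0], [0.0, 0.0, -1.0]]
wrist_force: [-0.3, -4.2, 1.2]
gripper_width: 0.084
gripper_force: 1.6
```

Request:
drive_tool:
  rows:
    - [8, 0, 1, 0, 0, 0, 0]
    - [8, 0, 1, 0, 0, 0, 0]

```text
time_s: 24.13
tcp_pos: [0.4434, 0.0346, 0.0302]
ee_rot: [[0.047, -0.999, -0.0], [-0.999, -0.047, -0.0], [0.0, 0.0, -1.0]]
wrist_force: [0.5, -2.5, 2.2]
gripper_width: 0.076
gripper_force: 1.5
```

Request:
drive_tool:
  rows:
    - [8, 0, 1, 0, 0, 0, 0]
    - [8, 0, 0, 0, 0, 0, 0]

```text
time_s: 24.3
tcp_pos: [0.4433, 0.0351, 0.0302]
ee_rot: [[0.047, -0.999, -0.001], [-0.999, -0.047, -0.001], [0.001, 0.001, -1.0]]
wrist_force: [0.4, -6.2, 1.8]
gripper_width: 0.076
gripper_force: 3.5
```

Request:
drive_tool:
  rows:
    - [8, 0, 1, 0, 0, 0, 0]
    - [8, 0, 0, 0, 0, 0, 0]

```text
time_s: 24.47
tcp_pos: [0.4431, 0.0351, 0.0302]
ee_rot: [[0.047, -0.999, -0.002], [-0.999, -0.047, -0.002], [0.002, 0.002, -1.0]]
wrist_force: [2.4, -12.3, 2.5]
gripper_width: 0.082
gripper_force: 6.2
```

Request:
drive_tool:
  rows:
    - [8, 0, 1, 0, 0, 0, 0]
    - [8, 0, 0, 0, 0, 0, 0]

```text
time_s: 24.63
tcp_pos: [0.4429, 0.0352, 0.0302]
ee_rot: [[0.047, -0.999, -0.003], [-0.999, -0.047, -0.003], [0.003, 0.003, -1.0]]
wrist_force: [5.5, -18.3, 1.7]
gripper_width: 0.079
gripper_force: 8.9
```

Request:
drive_tool:
  rows:
    - [8, 0.5, -8, 0, 0, 0, 0]
    - [8, 0, -6, 20, 0, 0, 0]
    - [8, 0, 0, 40, 0, 0, 0]
    - [8, 0, 0, 40, 0, 0, 0]
    - [8, 0, 0, 40, 0, 0, 0]

```text
time_s: 25.05
tcp_pos: [0.4439, 0.0239, 0.1717]
ee_rot: [[0.047, -0.999, 0.0], [-0.999, -0.047, 0.001], [-0.001, -0.0, -1.0]]
wrist_force: [1.5, 1.7, -0.4]
gripper_width: 0.08
gripper_force: 0.0
```

Request:
drive_tool:
  rows:
    - [60, -1, 30, 25, 0, 0, 0]
    - [60, -1, 30, 25, 0, 0, 0]
    - [60, -1, 35, 10, 0, 0, 0]
    - [60, -1, 35, 0, 0, 0, 0]
    - [60, -1, 30, 0, 0, 0, 0]

```text
time_s: 25.47
tcp_pos: [0.4392, 0.1866, 0.2316]
ee_rot: [[0.048, -0.999, 0.003], [-0.999, -0.047, 0.004], [-0.004, -0.003, -1.0]]
wrist_force: [0.8, -0.4, 0.3]
gripper_width: 0.375
gripper_force: 0.0
```

Request:
drive_tool:
  rows:
    - [60, 0, 0, 0, 0, 0, 0]
    - [60, 0, 0, 0, 0, 0, 0]
    - [60, 0, 0, 0, 0, 0, 0]

```text
time_s: 25.72
tcp_pos: [0.4387, 0.1838, 0.2299]
ee_rot: [[0.047, -0.999, -0.001], [-0.999, -0.047, 0.0], [-0.0, 0.001, -1.0]]
wrist_force: [-0.6, -0.3, 0.5]
gripper_width: 0.566
gripper_force: 0.0
```

```bash
python3 - <<'E'
from h import *
s,p,W=jars(name="w6.png")
print(s["tcp_pos"])
E
```

```text
jar 0.95 (array([437.8, 153.5]), array([50.3, 47.3]), 2.8) cap (array([442.8, 154.5]), array([41.2, 31.6]), 1.0) top 0.05
jar 0.94 (array([442.2,  66. ]), array([50.3, 51.5]), 2.7) cap (array([442.3,  67. ]), array([32.3, 31.4]), 1.2) top 0.05
jar 0.82 (array([440. , 110.6]), array([50.2, 49.2]), 2.9) cap (array([440. , 110.6]), array([31.8, 31.5]), 2.9) top 0.05
[0.4387201  0.18379332 0.22989788]
```

View pics/w6.png

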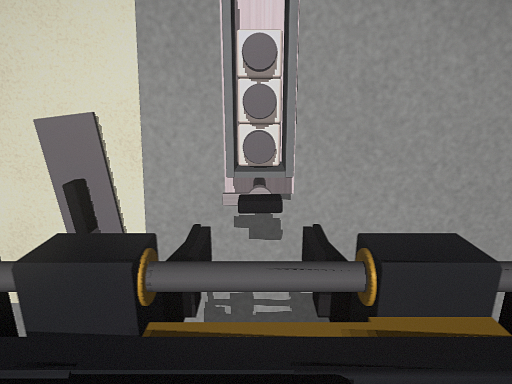

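The three jars (px 259,52; 259,101; 259,147) touch each other and the end wall. Next is the cover.

Request:
drive_tool:
  rows:
    - [60, 31, 19, 0, 0, 0, 0.02]
    - [60, 31, 19, 0, 0, 0, 0.02]
    - [60, 31, 19, 0, 0, 0, 0.02]
    - [60, 31, 19, 0, 0, 0, 0.02]
    - [60, 31, 19, 0, 0, 0, 0.02]

```text
time_s: 26.23
tcp_pos: [0.5957, 0.278, 0.2301]
ee_rot: [[0.146, -0.989, -0.0], [-0.989, -0.146, 0.0], [-0.0, 0.0, -1.0]]
wrist_force: [0.5, -0.0, 0.1]
gripper_width: 0.597
gripper_force: 0.0
```

Request:
drive_tool:
  rows:
    - [60, 31, 19, 0, 0, 0, 0.02]
    - [60, 0, 0, 0, 0, 0, 0]
    - [60, 0, 0, 0, 0, 0, 0]
    - [60, 0, 0, 0, 0, 0, 0]

```text
time_s: 26.57
tcp_pos: [0.6248, 0.2964, 0.2295]
ee_rot: [[0.165, -0.986, -0.002], [-0.986, -0.165, -0.001], [0.001, 0.002, -1.0]]
wrist_force: [0.5, -0.4, -0.4]
gripper_width: 0.604
gripper_force: 0.0
```

```bash
cat >> h.py <<'E'
def cover(cam="wrist",name=None):
    s=sense();p=capture(cam);W=world(p,s)
    if name: save(p,name)
    m=masks_of("cover",p)[0];q=W[m["region"]];z0=np.nanmedian(q[:,2])
    h=q[q[:,2]>z0+.018];a=q[abs(q[:,2]-z0)<.005]
    print("cover",round(m["p"],2),"plate",rect(a),"z",z0,"handle",rect(h),"tcp",s["tcp_pos"],np.degrees(np.arctan2(s["ee_rot"][1,0],s["ee_rot"][0,0])))
    return q
E
python3 -c "
from h import *
cover(name='w7.png')"
```

```text
cover 0.66 plate (array([634.2, 234.5]), array([ 66.1, 199.8]), 9.6) z 0.010251131905561928 handle (array([634.4, 234.5]), array([13.3, 59.6]), 9.5) tcp [0.62480989 0.29635022 0.22949417] -80.51995982275723
```

View pics/w7.png

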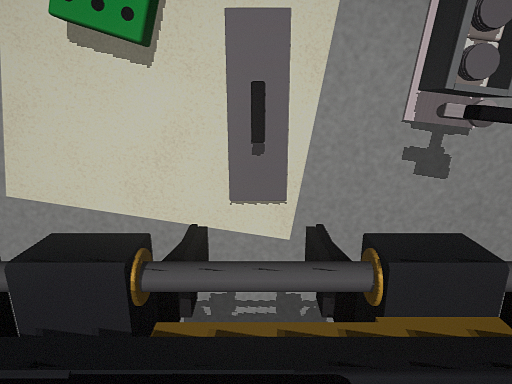

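Cover handle at px (258,118), unmoved. Gripping it.

Request:
drive_tool:
  rows:
    - [45, 3, -20, -20, 0, 0, 0]
    - [45, 3, -21, -22, 0, 0, 0]
    - [45, 3, -21, -22, 0, 0, 0]
    - [45, 0, 0, -24, 0, 0, 0]
    - [45, 0, 0, -24, 0, 0, 0]

```text
time_s: 27.08
tcp_pos: [0.6336, 0.2338, 0.1195]
ee_rot: [[0.164, -0.986, 0.002], [-0.986, -0.164, 0.002], [-0.001, -0.003, -1.0]]
wrist_force: [0.1, -0.3, -0.7]
gripper_width: 0.457
gripper_force: 0.0
```

Request:
drive_tool:
  rows:
    - [45, 0, 0, -20, 0, 0, 0]
    - [45, 0, 0, 0, 0, 0, 0]
    - [45, 0, 0, 0, 0, 0, 0]
    - [45, 0, 0, 0, 0, 0, 0]

```text
time_s: 27.42
tcp_pos: [0.6347, 0.2359, 0.1007]
ee_rot: [[0.167, -0.986, 0.003], [-0.986, -0.167, 0.001], [-0.001, -0.003, -1.0]]
wrist_force: [0.1, -0.1, 0.3]
gripper_width: 0.448
gripper_force: 0.0
```

Request:
drive_tool:
  rows:
    - [45, 0, -1, -20, 0, 0, 0]
    - [45, 0, 0, -20, 0, 0, 0]
    - [45, 0, 0, -17, 0, 0, 0]
    - [45, 0, 0, -9, 0, 0, 0]
    - [45, 0, 0, 0, 0, 0, 0]

```text
time_s: 27.83
tcp_pos: [0.6335, 0.2345, 0.0317]
ee_rot: [[0.166, -0.986, -0.001], [-0.986, -0.166, -0.001], [0.0, 0.001, -1.0]]
wrist_force: [-0.8, -0.4, 0.0]
gripper_width: 0.447
gripper_force: 0.0
```

Request:
drive_tool:
  rows:
    - [45, 0, 0, 0, 0, 0, 0]
    - [0, 0, 0, 0, 0, 0, 0]
    - [0, 0, 0, 0, 0, 0, 0]
    - [0, 0, 0, 0, 0, 0, 0]
    - [0, 0, 0, 0, 0, 0, 0]

```text
time_s: 28.25
tcp_pos: [0.6344, 0.2349, 0.0332]
ee_rot: [[0.166, -0.986, 0.001], [-0.986, -0.166, 0.001], [-0.001, -0.001, -1.0]]
wrist_force: [0.4, -0.1, 0.2]
gripper_width: 0.231
gripper_force: 0.0
```

Request:
drive_tool:
  rows:
    - [0, 0, 0, 0, 0, 0, 0]
    - [0, 0, 0, 0, 0, 0, 0]
    - [0, 0, 0, 0, 0, 0, 0]

```text
time_s: 28.5
tcp_pos: [0.634, 0.2347, 0.0328]
ee_rot: [[0.166, -0.986, 0.0], [-0.986, -0.166, 0.0], [0.0, -0.0, -1.0]]
wrist_force: [-1.5, 0.0, 3.2]
gripper_width: 0.158
gripper_force: 30.0
```

Request:
drive_tool:
  rows:
    - [0, 0, 0, 12, 0, 0, 0]
    - [0, 0, 0, 20, 0, 0, 0]
    - [0, 0, 0, 30, 0, 0, 0]
    - [0, 0, 0, 35, 0, 0, 0]
    - [0, 0, 0, 35, 0, 0, 0]

```text
time_s: 28.92
tcp_pos: [0.6334, 0.2342, 0.1651]
ee_rot: [[0.166, -0.986, -0.002], [-0.986, -0.166, -0.001], [0.001, 0.002, -1.0]]
wrist_force: [1.7, 0.3, -1.4]
gripper_width: 0.158
gripper_force: 30.0
```

Request:
drive_tool:
  rows:
    - [0, -15, -12, 10, 0, 0, -0.012]
    - [0, -22, -17, 0, 0, 0, -0.015]
    - [0, -22, -17, 0, 0, 0, -0.015]
    - [0, -22, -17, 0, 0, 0, -0.015]
    - [0, -22, -17, 0, 0, 0, -0.015]

```text
time_s: 29.33
tcp_pos: [0.5296, 0.1537, 0.1744]
ee_rot: [[0.094, -0.996, -0.0], [-0.996, -0.094, 0.0], [-0.0, 0.0, -1.0]]
wrist_force: [0.3, -0.2, -1.7]
gripper_width: 0.158
gripper_force: 30.0
```

Request:
drive_tool:
  rows:
    - [0, -22, -17, 0, 0, 0, -0.015]
    - [0, -22, -17, 0, 0, 0, -0.015]
    - [0, -22, -17, 0, 0, 0, -0.012]
    - [0, -15, -12, 0, 0, 0, -0.005]
    - [0, -8, -10, 0, 0, 0, 0]

```text
time_s: 29.75
tcp_pos: [0.4397, 0.0803, 0.1745]
ee_rot: [[0.048, -0.999, -0.001], [-0.999, -0.048, 0.0], [-0.0, 0.001, -1.0]]
wrist_force: [-0.4, 1.1, -2.4]
gripper_width: 0.16
gripper_force: 30.0
```

Request:
drive_tool:
  rows:
    - [0, 0, 0, 0, 0, 0, 0]
    - [0, 0, 0, 0, 0, 0, 0]
    - [0, 0, 0, 0, 0, 0, 0]
    - [0, 0, 0, 0, 0, 0, 0]

```text
time_s: 30.08
tcp_pos: [0.4431, 0.0823, 0.1744]
ee_rot: [[0.048, -0.999, 0.001], [-0.999, -0.048, 0.0], [-0.0, -0.001, -1.0]]
wrist_force: [0.0, 1.0, -2.6]
gripper_width: 0.154
gripper_force: 30.0
```

```bash
python3 -c "
from h import *
s=sense();print(s['tcp_pos'],s['ee_rot'])
q=cover(name='w8.png')"
```

```text
[0.44312032 0.0823371  0.17436297] [[ 4.83549468e-02 -9.98829927e-01  7.59598335e-04]
 [-9.98830191e-01 -4.83547631e-02  2.58383265e-04]
 [-2.21350740e-04 -7.71203859e-04 -9.99999678e-01]]
cover 0.82 plate (array([445.3,  57.6]), array([ 66.4, 151.4]), 2.6) z 0.15190457982485916 handle (array([444.8,  77.5]), array([33.4, 68.9]), 2.6) tcp [0.44312032 0.0823371  0.17436297] -87.22838474795142
```

View pics/w8.png

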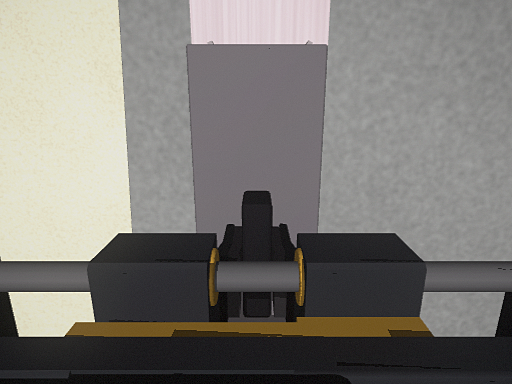

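Request:
drive_tool:
  rows:
    - [0, -2.7, -0.6, -15, 0, 0, 0]
    - [0, 0, 0, -20, 0, 0, 0]
    - [0, 0, 0, -20, 0, 0, 0]
    - [0, 0, 0, -15, 0, 0, 0]
    - [0, 0, 0, 0, 0, 0, 0]

```text
time_s: 30.6
tcp_pos: [0.4376, 0.0803, 0.1014]
ee_rot: [[0.048, -0.999, -0.006], [-0.999, -0.048, -0.003], [0.003, 0.007, -1.0]]
wrist_force: [-0.8, 0.3, -2.6]
gripper_width: 0.161
gripper_force: 30.0
```

Request:
drive_tool:
  rows:
    - [0, 0, 0, 0, 0, 0, 0]
    - [0, 0, 0, 0, 0, 0, 0]
    - [0, 0, 0, 0, 0, 0, 0]

```text
time_s: 30.85
tcp_pos: [0.4403, 0.0816, 0.1053]
ee_rot: [[0.048, -0.999, 0.002], [-0.999, -0.048, 0.001], [-0.001, -0.002, -1.0]]
wrist_force: [0.4, -0.6, -1.8]
gripper_width: 0.159
gripper_force: 30.0
```

```bash
python3 -c "
from h import *
s=sense();print(s['tcp_pos'],s['wrist_force'])
q=cover(name='w9.png')
p=capture('wrist');W=world(p,s)
m=masks_of('block',p)[0]['region'];b=W[m];k=b[(b[:,2]>.053)&(b[:,2]<.063)]
print(len(k),rect(k) if len(k)>5 else 0)
"
```

```text
[0.44034481 0.08161214 0.10534227] [ 0.41263209 -0.55858239 -1.78834631]
cover 0.79 plate (array([442.4,  56.9]), array([ 66.3, 151.2]), 3.0) z 0.08284543009999322 handle (array([441.7,  76.9]), array([32.1, 69. ]), 3.4) tcp [0.44034481 0.08161214 0.10534227] -87.22341463919986
0 0
```

View pics/w9.png

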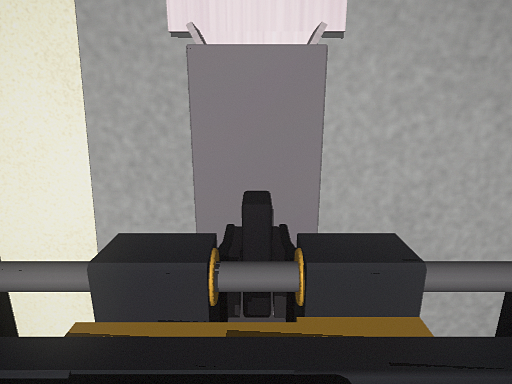

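Request:
drive_tool:
  rows:
    - [0, 0, 0, -7, 0, 0, 0]
    - [0, 0, 0, -5, 0, 0, 0]
    - [0, 0, 0, 0, 0, 0, 0]
    - [0, 0, 0, 0, 0, 0, 0]

```text
time_s: 31.38
tcp_pos: [0.439, 0.0808, 0.0917]
ee_rot: [[0.048, -0.999, -0.001], [-0.999, -0.048, -0.001], [0.001, 0.001, -1.0]]
wrist_force: [-0.9, 0.6, -1.8]
gripper_width: 0.158
gripper_force: 30.0
```

Request:
drive_tool:
  rows:
    - [0, 0, 0, -2, 0, 0, 0]
    - [0, 0, 0, -2, 0, 0, 0]
    - [0, 0, 0, 0, 0, 0, 0]

```text
time_s: 31.63
tcp_pos: [0.4391, 0.081, 0.0879]
ee_rot: [[0.048, -0.999, -0.001], [-0.999, -0.048, -0.0], [0.0, 0.001, -1.0]]
wrist_force: [-0.1, 0.3, -1.3]
gripper_width: 0.15
gripper_force: 30.0
```

Request:
drive_tool:
  rows:
    - [0, 0, 0, -2, 0, 0, 0]
    - [0, 0, 0, 0, 0, 0, 0]

```text
time_s: 31.8
tcp_pos: [0.4392, 0.081, 0.086]
ee_rot: [[0.048, -0.999, -0.0], [-0.999, -0.048, -0.0], [0.0, 0.0, -1.0]]
wrist_force: [0.1, -0.8, -1.8]
gripper_width: 0.158
gripper_force: 30.0
```

Request:
drive_tool:
  rows:
    - [0, 0, 0, -1, 0, 0, 0]
    - [0, 0, 0, 0, 0, 0, 0]

```text
time_s: 31.97
tcp_pos: [0.4394, 0.081, 0.0857]
ee_rot: [[0.048, -0.999, 0.0], [-0.999, -0.048, -0.0], [0.0, -0.0, -1.0]]
wrist_force: [-2.6, 0.3, 3.1]
gripper_width: 0.156
gripper_force: 30.0
```

Request:
drive_tool:
  rows:
    - [40, 0, 0, 0, 0, 0, 0]
    - [40, 0, 0, 0, 0, 0, 0]
    - [40, 0, 0, 0, 0, 0, 0]
    - [40, 0, 0, 15, 0, 0, 0]
    - [40, 0, 0, 25, 0, 0, 0]

```text
time_s: 32.38
tcp_pos: [0.4377, 0.0802, 0.1236]
ee_rot: [[0.047, -0.999, -0.006], [-0.999, -0.047, -0.003], [0.003, 0.006, -1.0]]
wrist_force: [0.9, 0.2, 0.1]
gripper_width: 0.385
gripper_force: 0.0
```

Request:
drive_tool:
  rows:
    - [40, 0, 0, 30, 0, 0, 0]
    - [40, 0, 0, 30, 0, 0, 0]
    - [40, 0, 0, 30, 0, 0, 0.06]
    - [40, -5, 10, 14, 0, 0, 0.121]
    - [40, -5, 10, 0, 0, 0, 0.121]

```text
time_s: 32.8
tcp_pos: [0.4314, 0.102, 0.2333]
ee_rot: [[0.348, -0.938, 0.008], [-0.938, -0.348, 0.004], [-0.001, -0.009, -1.0]]
wrist_force: [-0.1, 0.6, -0.1]
gripper_width: 0.399
gripper_force: 0.0
```

Request:
drive_tool:
  rows:
    - [40, -6, 10, 0, 0, 0, 0.121]
    - [40, -6, 10, 0, 0, 0, 0.121]
    - [40, -6, 10, 0, 0, 0, 0.121]
    - [40, -6, 10, 0, 0, 0, 0.121]
    - [40, -6, 10, 0, 0, 0, 0.121]

```text
time_s: 33.22
tcp_pos: [0.399, 0.1515, 0.2293]
ee_rot: [[0.82, -0.573, 0.0], [-0.573, -0.82, 0.0], [0.0, -0.0, -1.0]]
wrist_force: [0.9, -0.3, 0.8]
gripper_width: 0.4
gripper_force: 0.0
```

Request:
drive_tool:
  rows:
    - [40, -6, 10, 0, 0, 0, 0.121]
    - [40, -6, 10, 0, 0, 0, 0.121]
    - [40, -6, 10, 0, 0, 0, 0.121]
    - [40, -6, 10, 0, 0, 0, 0.121]
    - [40, -6, 10, 0, 0, 0, 0.121]

```text
time_s: 33.63
tcp_pos: [0.369, 0.2015, 0.2293]
ee_rot: [[1.0, -0.005, 0.0], [-0.005, -1.0, 0.0], [0.0, -0.0, -1.0]]
wrist_force: [0.4, 1.0, -0.8]
gripper_width: 0.399
gripper_force: 0.0
```

Request:
drive_tool:
  rows:
    - [40, 0, 0, 0, 0, 0, 0.059]
    - [40, 0, 0, 0, 0, 0, 0]
    - [40, 0, 0, 0, 0, 0, 0]
    - [40, 0, 0, 0, 0, 0, 0]

```text
time_s: 33.97
tcp_pos: [0.3694, 0.2009, 0.2293]
ee_rot: [[0.999, 0.047, 0.0], [0.047, -0.999, 0.0], [0.0, -0.0, -1.0]]
wrist_force: [0.4, -1.9, -0.1]
gripper_width: 0.4
gripper_force: 0.0
```

```bash
cat > l.py <<'E'
from h import *
import sys
q=cover(name=sys.argv[1]);c=q[(~np.isnan(q[:,0]))&(q[:,2]<.07)&(q[:,2]>.056)]
A=np.c_[c[:,:2],np.ones(len(c))];f=np.linalg.lstsq(A,c[:,2],rcond=None)[0];print("plane",f)
s=sense();p=capture("wrist");W=world(p,s)
m=masks_of("latch",p)[0];k=W[m["region"]];print(m["p"],"latch",rect(k[k[:,2]>.06]),"knob",rect(k[k[:,2]>.085]))
E
python3 l.py w10.png
```

```text
cover 0.6 plate (array([440.6,  80.3]), array([ 66.1, 200.7]), 2.7) z 0.06325792127319901 handle (array([440.6,  81. ]), array([13.4, 60. ]), 3.0) tcp [0.36940742 0.20088321 0.22925244] 2.666358917674741
plane [-0.00082572  0.00013508  0.06353366]
0.61 latch (array([443.4, 201.8]), array([54. , 22.2]), 13.8) knob (array([436.1, 200.5]), array([39. , 11.7]), 2.8)
```

View pics/w10.png

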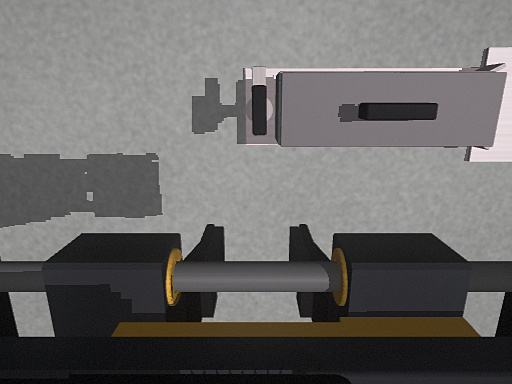

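The cover is seated level at px (390,110), and the knob at (260,110) is at about angle 0. Now gripping the knob.

Request:
drive_tool:
  rows:
    - [40, 22, 0, -12, 0, 0, 0]
    - [40, 22, -1, -16, 0, 0, 0]
    - [40, 22, 0, -18, 0, 0, 0]
    - [40, 0, 0, -20, 0, 0, 0]
    - [40, 0, 0, -20, 0, 0, 0]

```text
time_s: 34.58
tcp_pos: [0.4366, 0.1999, 0.1422]
ee_rot: [[0.999, 0.046, 0.0], [0.046, -0.999, 0.0], [0.0, -0.0, -1.0]]
wrist_force: [-0.8, 0.2, -0.5]
gripper_width: 0.404
gripper_force: 0.0
```

Request:
drive_tool:
  rows:
    - [40, 0, 0, 0, 0, 0, 0]
    - [40, 0, 0, 0, 0, 0, 0]
    - [40, 0, 0, 0, 0, 0, 0]

```text
time_s: 34.83
tcp_pos: [0.436, 0.2005, 0.1444]
ee_rot: [[0.999, 0.049, 0.002], [0.049, -0.999, 0.001], [0.002, -0.001, -1.0]]
wrist_force: [1.0, -0.1, 0.4]
gripper_width: 0.399
gripper_force: 0.0
```

Request:
drive_tool:
  rows:
    - [40, 0, -0.6, -16, 0, 0, 0]
    - [40, 0, 0, -16, 0, 0, 0]
    - [40, 0, 0, -12, 0, 0, 0]
    - [40, 0, 0, -5, 0, 0, 0]
    - [40, 0, 0, 0, 0, 0, 0]

```text
time_s: 35.25
tcp_pos: [0.4354, 0.1996, 0.0946]
ee_rot: [[0.999, 0.049, 0.0], [0.049, -0.999, 0.0], [0.0, -0.0, -1.0]]
wrist_force: [0.8, 1.2, -0.0]
gripper_width: 0.403
gripper_force: 0.0
```

Request:
drive_tool:
  rows:
    - [0, 0, 0, 0, 0, 0, 0]
    - [0, 0, 0, 0, 0, 0, 0]
    - [0, 0, 0, 0, 0, 0, 0]
    - [0, 0, 0, 0, 0, 0, 0]
    - [0, 0, 0, 0, 0, 0, 0]

```text
time_s: 35.67
tcp_pos: [0.4358, 0.2016, 0.0951]
ee_rot: [[0.999, 0.048, 0.002], [0.048, -0.999, 0.005], [0.003, -0.005, -1.0]]
wrist_force: [-4.1, 5.8, 1.0]
gripper_width: 0.137
gripper_force: 30.0
```

Request:
drive_tool:
  rows:
    - [0, 0, 0, 0, 0, 0, 0]
    - [0, 0, 0, 0, 0, 0, 0]

```text
time_s: 35.83
tcp_pos: [0.4359, 0.2017, 0.0951]
ee_rot: [[0.999, 0.048, 0.002], [0.048, -0.999, 0.004], [0.003, -0.004, -1.0]]
wrist_force: [-3.9, 6.0, 0.9]
gripper_width: 0.139
gripper_force: 30.0
```

Request:
drive_tool:
  rows:
    - [0, -0.5, 2, 0, 0, 0, 0]
    - [0, 0, 0, 0, 0, 0, -0.06]
    - [0, 0, 0, 0, 0, 0, -0.08]
    - [0, 0, 0, 0, 0, 0, -0.08]
    - [0, 0, 0, 0, 0, 0, -0.08]

```text
time_s: 36.25
tcp_pos: [0.4357, 0.2016, 0.0951]
ee_rot: [[0.968, -0.252, 0.002], [-0.252, -0.968, 0.0], [0.002, -0.001, -1.0]]
wrist_force: [1.2, -1.0, 1.3]
gripper_width: 0.137
gripper_force: 30.0
```

Request:
drive_tool:
  rows:
    - [0, 0, 0, 0, 0, 0, -0.08]
    - [0, 0, 0, 0, 0, 0, -0.08]
    - [0, 0, 0, 0, 0, 0, -0.08]
    - [0, 0, 0, 0, 0, 0, -0.08]
    - [0, 0, 0, 0, 0, 0, -0.08]

```text
time_s: 36.67
tcp_pos: [0.4355, 0.2013, 0.0951]
ee_rot: [[0.793, -0.609, 0.001], [-0.609, -0.793, -0.0], [0.001, -0.001, -1.0]]
wrist_force: [1.8, -1.5, 3.9]
gripper_width: 0.134
gripper_force: 30.0
```

Request:
drive_tool:
  rows:
    - [0, 0, 0, 0, 0, 0, -0.08]
    - [0, 0, 0, 0, 0, 0, -0.08]
    - [0, 0, 0, 0, 0, 0, -0.08]
    - [0, 0, 0, 0, 0, 0, -0.08]
    - [0, 0, 0, 0, 0, 0, -0.08]

```text
time_s: 37.08
tcp_pos: [0.4352, 0.201, 0.0951]
ee_rot: [[0.493, -0.87, 0.001], [-0.87, -0.493, -0.001], [0.001, -0.0, -1.0]]
wrist_force: [0.7, -2.7, 4.3]
gripper_width: 0.136
gripper_force: 30.0
```

Request:
drive_tool:
  rows:
    - [0, 0, 0, 0, 0, 0, -0.08]
    - [0, 0, 0, 0, 0, 0, -0.08]
    - [0, 0, 0, 0, 0, 0, -0.08]
    - [0, 0, 0, 0, 0, 0, -0.08]
    - [0, 0, 0, 0, 0, 0, -0.08]

```text
time_s: 37.5
tcp_pos: [0.4349, 0.2009, 0.0951]
ee_rot: [[0.115, -0.993, 0.0], [-0.993, -0.115, -0.001], [0.001, 0.0, -1.0]]
wrist_force: [-1.7, -2.1, 5.6]
gripper_width: 0.136
gripper_force: 30.0
```

Request:
drive_tool:
  rows:
    - [0, 0, 0, 0, 0, 0, -0.04]
    - [0, 0, 0, 0, 0, 0, -0.03]
    - [0, 0, 0, 0, 0, 0, -0.02]
    - [0, 0, 0, 0, 0, 0, 0]
    - [0, 0, 0, 0, 0, 0, 0]

```text
time_s: 37.92
tcp_pos: [0.4349, 0.2009, 0.0951]
ee_rot: [[0.031, -1.0, 0.0], [-1.0, -0.031, -0.001], [0.001, -0.0, -1.0]]
wrist_force: [-2.1, -1.6, 5.8]
gripper_width: 0.136
gripper_force: 30.1
```

```bash
python3 -c "
from h import *
s=sense();print(s['moment'],s['wrist_force'],np.degrees(np.arctan2(s['ee_rot'][1,0],s['ee_rot'][0,0])))"
```

```text
[-0.46505572  0.31586859  0.39135089] [-2.13908559 -1.62855641  5.827833  ] -88.21272744421938
```

The moment has risen well above the friction value, so the latch is at its stop. I'll release and check.

Request:
drive_tool:
  rows:
    - [40, 0, 0, 0, 0, 0, 0]
    - [40, 0, 0, 0, 0, 0, 0]
    - [40, 0, 0, 0, 0, 0, 0]
    - [40, 0, 0, 15, 0, 0, 0]
    - [40, 0, 0, 25, 0, 0, 0]

```text
time_s: 38.33
tcp_pos: [0.4332, 0.2002, 0.1322]
ee_rot: [[0.028, -1.0, -0.006], [-1.0, -0.028, -0.004], [0.004, 0.006, -1.0]]
wrist_force: [0.2, 0.8, -0.2]
gripper_width: 0.373
gripper_force: 0.0
```

Request:
drive_tool:
  rows:
    - [40, 0, 10, 30, 0, 0, 0]
    - [40, 0, 20, 30, 0, 0, 0]
    - [40, 0, 25, 30, 0, 0, 0]
    - [40, 0, 25, 0, 0, 0, 0]
    - [40, 0, 0, 0, 0, 0, 0]

```text
time_s: 38.75
tcp_pos: [0.436, 0.2856, 0.2263]
ee_rot: [[0.032, -0.999, 0.004], [-0.999, -0.032, 0.005], [-0.005, -0.005, -1.0]]
wrist_force: [-0.0, 0.4, -0.3]
gripper_width: 0.399
gripper_force: 0.0
```

Request:
drive_tool:
  rows:
    - [40, 0, 0, 0, 0, 0, 0]
    - [40, 0, 0, 0, 0, 0, 0]
    - [40, 0, 0, 0, 0, 0, 0]

```text
time_s: 39.0
tcp_pos: [0.4344, 0.2804, 0.2233]
ee_rot: [[0.028, -1.0, -0.002], [-1.0, -0.028, -0.002], [0.002, 0.002, -1.0]]
wrist_force: [-0.0, -0.3, 0.7]
gripper_width: 0.403
gripper_force: 0.0
```

```bash
python3 l.py w11.png
```

```text
cover 0.7 plate (array([436.8, 153.6]), array([66.5, 55.1]), 1.9) z 0.06313203861275371 handle (array([431.3, 181.6]), array([0., 0.]), 0.0) tcp [0.43437721 0.28035986 0.2233065 ] -88.37944100236709
plane [-0.00547391 -0.00551407  0.06628939]
0.68 latch (array([435.1, 192.8]), array([55.5, 22.1]), 81.7) knob (array([435.7, 200.8]), array([11.2, 39.6]), 2.1)
```

View pics/w11.png

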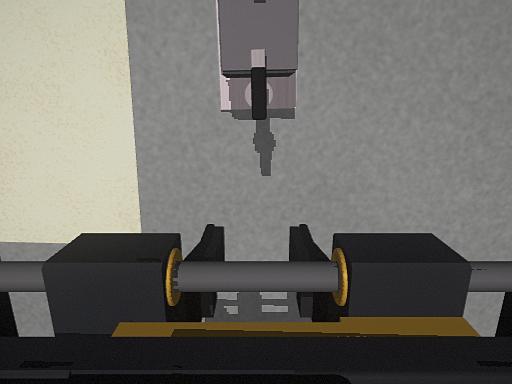

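The tongue lies over the cover's end at px (258,60), with the latch at about 90° and the cover still seated. Handing in.

```bash
python3 -c "
from station import finish_job
print(finish_job())"
```

```text
the job is handed in; nothing more can be done
None
```

The job is handed in: all three jars present were pushed as one row against the end wall, the cover is seated level, and the latch is turned fully clockwise over its end. The arm stayed clear of the mortar, tube rack and pipette. The run took about 39 s of the 210 s allowed, and no verdict was returned.

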